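# Load the bench parts washer and time its pulley

### The arm

A 6-joint arm with a two-finger parallel gripper is mounted at the origin on the work surface; the furniture and walls round the work are solid. World frame = base frame: x ahead of the robot, y to its left, z up, the work surface at z = 0. Lengths are in mm, angles in rad, forces in N, time in s.
With the tool pointing down it reaches from about 350 to 775 mm from the base axis. Payload 7.3 kg.
Tool frame: the origin (TCP) lies midway between the tips of the shut fingers; the grasp point (between the pads) lies 19 mm behind it (bot.tcp_to_grasp is the distance from the TCP to the grasp point, in mm); z points along the fingers, x is the direction in which the jaws open and shut, and the axes are right-handed (so a half turn about z gives the same grasp; the last joint's range is limited). The gripper opens to 92 mm and grips with 3 to 60 N. Pads are 19 mm wide; open, the fingers measure 130 mm over their backs; the gripper's body (75 mm by 190 mm) begins 47 mm behind the grasp point.
Start: joints at [1.109, 0.342, 1.524, -0, 1.275, -0.146], TCP at [163.038, 499.062, 226.741] pointing down, gripper open.
Joint ranges: [-2.53, 2.53], [-0.77, 2.02], [0.04, 2.7], [-1, 4.14], [0.28, 2.66], [-3.11, 3.11]. Speed limits (rad/s): [2.57, 2.57, 3.14, 3.14, 3.14, 3.14].

### API

Orientations are given as [roll, pitch, yaw] about the fixed x, y, z axes, in that order (R = Rz(yaw) Ry(pitch) Rx(roll)).
In Python, from plant import bot, imaging gives the robot as it stands.
- The arm moves only by the tool play_rows, never from a script. Its argument "moves" is a list of rows, each an object with "linear": the shift along the world's x, y, z in mm, a list of three; "turn": the turn about the world's z in rad; "fingers": the opening, from -1 (shut) to 1 (fully open). A call has 1 to 8 rows; each row is the pose to reach, as a shift and turn from the pose commanded when the call began; what a row does not reach only later rows make up. A row lasts 1/10 s, in which the tool goes at most 50 mm and 8.59 degrees, less where a joint would pass 70% of its speed; a pose out of reach is approached as far as the arm can. A call with a gripper value outside its range is refused whole. The fingers move at their own pace and stop on an object; the grip force is fixed at half the most. Time passes only in rows, so rows that repeat a pose let the fingers close. It gives the time, the measured TCP pose, the force and the opening at its end, in the units of the state.
- bot.get_obs(): the state, without advancing time (a new reading comes with each control period).
- imaging.capture(name): name is "scene" or "top" or "wrist"; returns a dict with "pixels" (480x640x3 uint8, red, green, blue), "range_z" (480x640 float32, mm along the optical axis (not along the pixel's ray), 0 where there is no reading), "mtx" (3x3 intrinsics, pixels), "origin" and "rotation" of the camera in the world; the wrist camera has in their place "T_tool_cam" (4x4, takes a point from camera to tool coordinates, whose origin is the TCP and whose axes are the tool frame's). Camera axes: x right, y down, z forward; pixel columns grow to the right and rows downward; lengths in mm; the calibration is good to about 2 mm. A picture is of the moment at which its call begins: read the wrist's pose just before it.
- bot.close_job(): hands the job in, once; it reports no verdict.
The state is a dict: "time": time; "joint_positions": joint angles; "dq": joint speeds; "tau": joint torques, N m; "tool_pos": TCP position; "tcp_rot": TCP orientation; "contact_force": force on the tool from outside, world axes, zero at the start; "moment": the same for the moment, N m; "grip_width": finger opening in mm.
Only numpy, scipy, OpenCV 4.12 (cv2) and the standard library are available. Lean on these libraries where they do the work, as an engineer would, in place of code of your own. Each camera call takes 0.05 s, during which the arm holds its last target. There are 200 camera calls.

### The job

Wash the gold sleeves: turn the washer's timing pulley by its rim until the engraved mark faces the green (load) pointer, then lift the yellow flap and lean it fully back so that it stays open, and put every gold sleeve that lies on the bench into the hopper. Then ease the sprung flap down until it is fully shut, without letting it slam, and finally turn the pulley until its mark faces the red (wash) pointer.

Things in the scene. Friction and masses are not known exactly. Their poses are not given: they have to be found in the camera images.
- washer: grey bench parts washer, a box 95 mm high, fixed; origin on the bench. In its own frame it reaches from x -70 to +75, y -180 to +175 mm. Front faces its -x (the robot); the right end (-y) is the hopper under the yellow flap, the left end carries the pulley. Hopper mouth 100 (x) x 120 mm (y), centred at x -5, y -100, at deck height 95 mm
- pulley_centre (a point): point on the pulley's vertical axis at the height of the rim's top, 140 mm above the bench; the axis stands at x 0, y +90 mm in the washer's frame
- parts_cabinet: bystander, not to be used: grey nine-drawer parts cabinet, 202 (x) x 360 (y) x 250 mm high, origin under its centre, right of the washer and behind the sleeves; one low drawer stands open about 40 mm towards the robot. Keep gripper and arm clear of it: pass at x below 0.5 m on its side of the bench
- toggle_fixture: bystander, not to be used: small steel toggle clamp with a red lever on a plate, about 100 x 232 mm, up to 130 mm high, origin under its plate, in front of the washer
- mark (a point): black mark engraved in the pulley, at the outer edge of the rim's top, 62 mm from the axis; the line also runs down the outside. Aluminium pulley, 124 mm across; its raised rim, 10 mm thick, stands 27 mm above the web inside; the hub, radius 14 mm, stays below the rim's top, so the rim can be pinched with one finger inside and one outside
- load_pointer (a point): tip of the fixed green pointer on the deck, 66 mm from the pulley's axis, 110 mm above the bench; the pointer blocks are at most 17 mm high above the deck. The mark faces it when mark and tip lie on one radius (then 4 mm apart seen from above)
- wash_pointer (a point): tip of the fixed red pointer, likewise, 2.0 rad counter-clockwise (seen from above) from the green one
- pulley (a joint): angle of the pulley, rad, growing counter-clockwise seen from above: 0 with the mark at the green pointer, 2.0 at the red pointer; stops at -0.2 and 2.2. It turns stiffly (about 0.06 N m and light damping) and stays where it is left
- flap (a joint): angle of the yellow flap, rad: 0 fully shut (flat on the deck), 1.85 leaned fully back against its stop. Spring and weight pull it shut (about 2.6 N at the bar when nearly shut); beyond about 1.7 rad it rests open by itself. It is nearly undamped: let go more than about 10 mm (at the bar) above shut it slams
- flap_hinge (a point): middle of the flap's hinge line, at the far (+x) side of the hopper, 99 mm above the bench; the hinge runs along the washer's y. The flap plate is 120 mm long, 132 mm wide, 6 mm thick
- flap_bar (a point): middle of the flap's steel handle bar, round, 11 mm thick, parallel to the hinge, 76 mm long on two posts. When shut it lies 145 mm in front of (-x) and 35 mm above the hinge line, 149 mm from it, and overhangs the flap's front edge; it can be pinched from above across the bar in every flap position
- hopper_floor (a point): centre of the hopper's floor, 10 mm above the bench, between upright walls 100 (x) x 120 mm (y) apart. A flat gate just under the deck is driven by the pulley: wholly withdrawn from the mouth when the mark faces the green pointer; over the mouth, its underside 80 mm above the bench, when it faces the red one
- sleeve_a: gold sleeve with a steel shank, 22 x 80 x 22 mm, 90 g, lying on the bench; origin at the centre of its underside, long axis y. Two to four sleeves are present, the others None
- sleeve_b: gold sleeve with a steel shank, 22 x 80 x 22 mm, 90 g, lying on the bench; origin at the centre of its underside, long axis y. Two to four sleeves are present, the others None
- sleeve_c: gold sleeve with a steel shank, 22 x 80 x 22 mm, 90 g, lying on the bench; origin at the centre of its underside, long axis y. Two to four sleeves are present, the others None
- sleeve_d: gold sleeve with a steel shank, 22 x 80 x 22 mm, 90 g, lying on the bench; origin at the centre of its underside, long axis y. Two to four sleeves are present, the others None
Mind the look-alikes: they are no part of the job. What is shaped like the sleeve_c but black or brown is not meant.

How it is judged:
By the outcome, as a careful person would: the job done as asked, in the order asked, and still so for the second after the job is handed in, with the robot touching nothing.
Of sleeve_a, sleeve_b, sleeve_c, sleeve_d only 2 to 4 are there at a start; the rules pass over those that are not, and their reading is None.
At some moment in a run one of sleeve_a, sleeve_b, sleeve_c, sleeve_d may be knocked a few centimetres aside while the robot is not near it.
It also fails if it takes over 210 s, if anything falls off the work surface, if the arm or the gripper's body presses on something with over 40 N, if the wrist force passes 120 N, or if a joint passes its speed limit or range.

## Working session

There is one attempt and no reset: what is moved stays moved. The work goes in short steps, Python scripts to look and compute and a tool call to move; the robot and the scene stay as the last step left them, time stands still between calls to the robot, and variables do not carry over. Pictures are saved under pics/ and viewed, on a budget of 14 in all, crops included, one or two more only if the job needs it, and the job is handed in when it is done.

Besides the shell and the picture viewer there is one more tool, called after ">>>" by a JSON object that holds its "method" and its "body", one argument or row to a line. play_rows: Moves the arm, as the interface text tells. Its arguments: {"type":"object","properties":{"moves":{"type":"array","items":{"type":"object","properties":{"linear":{"type":"array","items":{"type":"number"}},"turn":{"type":"number"},"fingers":{"type":"number"}}}}},"required":["moves"]}

```bash
ls; mkdir -p pics; cat > h.py <<'E'
import numpy as np, cv2
from plant import bot, imaging
from scipy.spatial.transform import Rotation as R
def cap(name):
    o=bot.get_obs(); c=imaging.capture(name)
    if name=="wrist":
        T=np.eye(4); T[:3,:3]=R.from_euler('xyz',o['tcp_rot']).as_matrix(); T[:3,3]=o['tool_pos']
        M=T@np.array(c['T_tool_cam']); c['rotation']=M[:3,:3]; c['origin']=M[:3,3]
    c['K']=np.array(c['mtx']);c['Rm']=np.array(c['rotation']);c['o']=np.array(c['origin'])
    return c
def save(c,f,crop=None,s=1):
    p=c['pixels'][:,:,::-1]
    if crop: p=p[crop[1]:crop[3],crop[0]:crop[2]]
    cv2.imwrite('pics/'+f,cv2.resize(np.ascontiguousarray(p),None,fx=s,fy=s))
def pts(c):
    v,u=np.mgrid[0:480,0:640]; z=c['range_z']
    d=np.stack([u,v,np.ones_like(u)],-1)@np.linalg.inv(c['K']).T
    P=(d*z[...,None])@c['Rm'].T+c['o']; P[z==0]=np.nan
    return P
def ray(c,u,v,h):
    d=c['Rm']@np.linalg.inv(c['K'])@np.array([u,v,1.]); return c['o']+d*(h-c['o'][2])/d[2]
def proj(c,p):
    q=c['K']@c['Rm'].T@(np.array(p)-c['o']); return q[:2]/q[2]
E
python3 - <<'E'
from h import *
o=bot.get_obs(); print(o)
for n in("top","scene"):
    c=cap(n); save(c,n+'0.png'); np.save(n+'0.npy',c,allow_pickle=True); print(n,c['o'],c['Rm'].round(3).tolist(),c['K'].tolist())
E
```

```text
pics
{'time': 0.0, 'joint_positions': array([ 1.10900209e+00,  3.42720222e-01,  1.52503921e+00,  2.09312952e-05,
        1.27542844e+00, -1.46019798e-01]), 'dq': array([-0.00208886,  0.00093331, -0.000208  ,  0.00054819, -0.00011873,
       -0.00032813]), 'tau': array([-7.42111320e-05, -4.31220067e+01, -2.44230366e+01,  7.18578673e-02,
        5.58520469e-02, -1.14276377e-04]), 'tool_pos': array([162.83073708, 498.66180773, 226.03853662]), 'tcp_rot': array([-3.14134074e+00,  1.57533038e-03,  1.25501598e+00]), 'contact_force': array([0.06121524, 0.081897  , 0.65539012]), 'moment': array([-0.00059048,  0.00597681, -0.02084579]), 'grip_width': 91.67976618372325}
top [ 151.0271234    27.25115178 1506.32863939] [-2.925, 0.005, -1.554] [[470.034930115857, 0.0, 320.22373158836245], [0.0, 470.034930115857, 238.12222073697387], [0.0, 0.0, 1.0]]
scene [-172.78017608 -794.78903036  804.17918733] [-2.161, -0.022, -0.623] [[501.105207315422, 0.0, 326.4103558446487], [0.0, 501.105207315422, 236.70087619069366], [0.0, 0.0, 1.0]]
```

View pics/top0.png

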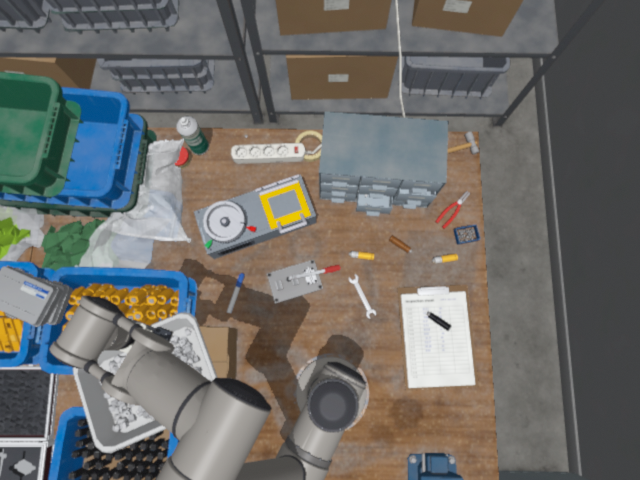

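View pics/scene0.png

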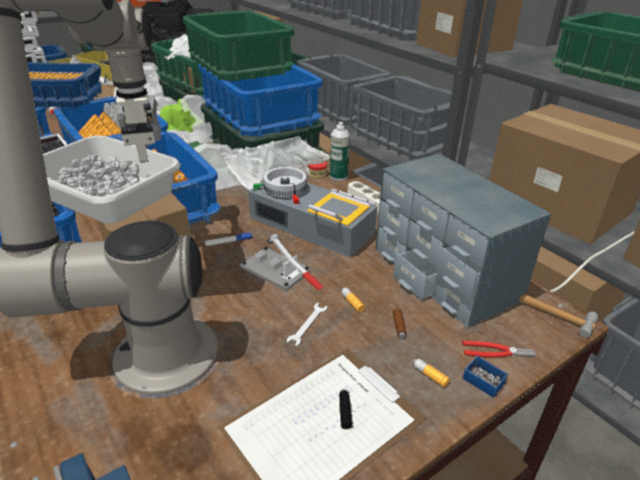

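The top view shows gold sleeves at (363,256) and (446,259). The look-alikes are a brown one at (400,243), a black one at (440,321), and the gold parts in the blue bin, which aren't on the bench. The washer is at about (255,215), with the green pointer at (209,243) and the red one at (253,229).

```bash
sed -i "s/c\['Rm'\]=np.array(c\['rotation'\])/r=np.array(c['rotation']);c['Rm']=R.from_euler('xyz',r).as_matrix() if r.size==3 else r/" h.py
python3 - <<'E'
from h import *
cs={}
for n in("top","scene"):
    c=np.load(n+'0.npy',allow_pickle=True).item(); c['Rm']=R.from_euler('xyz',c['rotation']).as_matrix() if np.size(c['rotation'])==3 else c['Rm']
    P=pts(c); cs[n]=(c,P); hsv=cv2.cvtColor(c['pixels'],cv2.COLOR_RGB2HSV)
    for col,lo,hi in(('gold',(15,150,130),(32,255,255)),('green',(50,120,60),(85,255,255)),('red',(0,170,100),(6,255,255))):
        m=cv2.inRange(hsv,lo,hi); k,l,s,ce=cv2.connectedComponentsWithStats(m)
        for i in range(1,k):
            if s[i,4]>=12 and s[i,4]<3000:
                q=np.nanmedian(P[l==i],0)
                if 150<q[0]<800 and abs(q[1])<420: print(n,col,s[i,4],ce[i].round(1),q.round(0))
c,P=cs['top']
# washer deck outline: pixels with height 85..105
z=P[...,2]
m=((z>86)&(z<106)&(P[...,0]>350)&(P[...,0]<700)&(P[...,1]>0)&(P[...,1]<420)).astype(np.uint8)
k,l,s,ce=cv2.connectedComponentsWithStats(m); i=1+np.argmax(s[1:,4])
print('deck',s[i],np.nanmedian(z[l==i]), cv2.minAreaRect(P[l==i][:,:2].astype(np.float32)))
m=(z>128)&(z<150)&(P[...,0]>350)&(P[...,0]<700)&(P[...,1]>100)&(P[...,1]<400)
q=P[m]; print('rim',len(q)); print(cv2.minEnclosingCircle(q[:,:2].astype(np.float32)))
save(c,'w.png',(185,165,325,265),5.5)
E
```

```text
top gold 761 [285.1 206.3] [554. 146. 100.]
top gold 99 [366.  255.3] [ 424. -109.   19.]
top gold 94 [449.5 257.4] [ 422. -376.   19.]
top green 32 [208.4 243.6] [435. 379. 110.]
top red 48 [446.4 210.1] [ 584. -376.    9.]
top red 55 [451.1 217.6] [ 556. -390.    9.]
top red 24 [251.6 228.2] [486. 248. 111.]
top red 45 [332.  268.5] [378.   1.  31.]
scene gold 433 [341.3 209.8] [565. 119. 100.]
scene gold 184 [355.3 302.3] [ 421. -116.   18.]
scene gold 277 [435.9 375.4] [ 417. -380.   18.]
scene green 32 [256.7 185.8] [435. 375. 108.]
scene red 32 [295.1 198.7] [485. 243. 109.]
scene red 109 [312.2 280.7] [375.  -3.  28.]
scene red 379 [486.8 349.3] [ 568. -388.    8.]
deck [ 198  175  118   80 3528] 96.8584575145735 ((536.6340942382812, 244.48683166503906), (147.0896759033203, 355.05279541015625), 20.87946128845215)
rim 580
((507.11004638671875, 245.30943298339844), 145.16329956054688)
```

View pics/w.png

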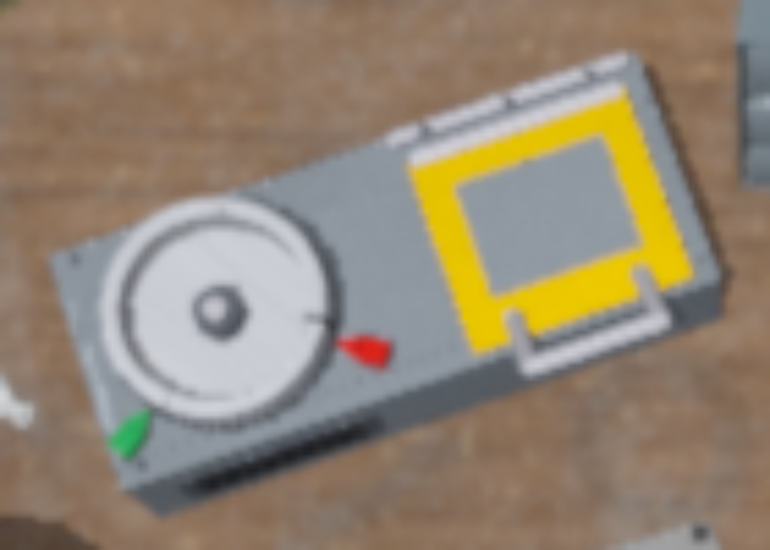

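The mark is at crop (320,320), next to the red pointer and close to the 2.2 stop. So the pulley has to turn about 2.2 rad clockwise. The washer yaw is about 20.9°, and the pulley centre is about (501,330). I'll move above it and take a close look.

>>> {"method": "play_rows", "body": {
  "moves": [
    {"linear": [40, -20, 34]},
    {"linear": [85, -42, 34]},
    {"linear": [130, -65, 34]},
    {"linear": [175, -87, 34]},
    {"linear": [220, -110, 34]},
    {"linear": [260, -130, 34]},
    {"linear": [300, -150, 34]},
    {"linear": [320, -160, 34]}
  ]
}}

```text
invalid input at $.moves[0]: expected keys linear, turn, fingers
```

```bash
python3 - <<'E'
from h import *
c=cap('wrist'); print(bot.get_obs()['tool_pos'],np.array(c['T_tool_cam']).round(3).tolist(),c['o'])
save(c,'wr1.png'); np.save('wr1.npy',c,allow_pickle=True)
P=pts(c); z=P[...,2]
m=((z>134)&(z<146)&(np.hypot(P[...,0]-501,P[...,1]-330)<75)); q=P[m][:,:2]
print(len(q), np.nanmedian(z[m]))
A=np.c_[2*q,np.ones(len(q))]; s=np.linalg.lstsq(A,(q**2).sum(1),rcond=None)[0]; print('ls centre',s[:2],np.sqrt(s[2]+s[0]**2+s[1]**2),q.min(0),q.max(0))
t=cap('top'); save(t,'top1.png')
hsv=cv2.cvtColor(t['pixels'],cv2.COLOR_RGB2HSV);m=cv2.inRange(hsv,(15,150,130),(32,255,255));k,l,s,ce=cv2.connectedComponentsWithStats(m);Q=pts(t)
for i in range(1,k):
    if s[i,4]>12: print(ce[i],s[i,4],np.nanmedian(Q[l==i],0).round())
E
```

```text
[162.8875272  498.7889327  226.23238536] [[1.0, 0.0, -0.001, -0.764], [-0.0, 0.963, 0.27, -73.735], [0.001, -0.27, 0.963, -157.891], [0.0, 0.0, 0.0, 1.0]] [ 92.64151915 521.08995122 384.03430919]
0 nan
  return np.nanmean(a, axis, out=out, keepdims=keepdims)
Traceback (most recent call last):
ValueError: zero-size array to reduction operation minimum which has no identity
```

View pics/wr1.png

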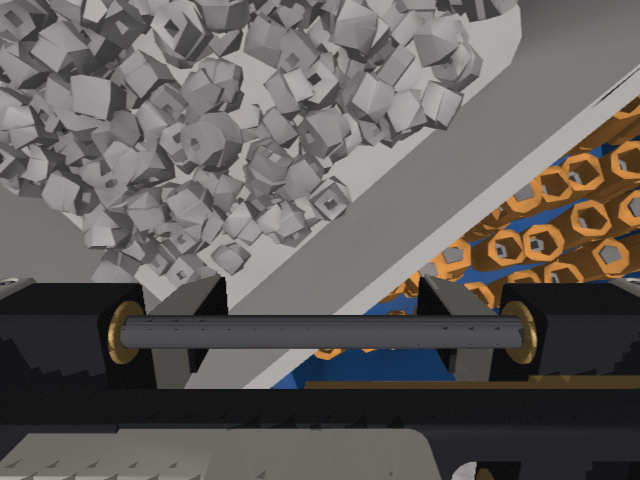

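The view showed only the bins, because the move was refused: every row needs all three keys.

>>> {"method": "play_rows", "body": {
  "moves": [
    {"linear": [48, -20, 20], "turn": 0, "fingers": 1},
    {"linear": [95, -42, 34], "turn": 0, "fingers": 1},
    {"linear": [140, -65, 44], "turn": 0, "fingers": 1},
    {"linear": [185, -87, 54], "turn": 0, "fingers": 1},
    {"linear": [230, -110, 64], "turn": 0, "fingers": 1},
    {"linear": [275, -130, 64], "turn": 0, "fingers": 1},
    {"linear": [320, -150, 64], "turn": 0, "fingers": 1},
    {"linear": [360, -165, 64], "turn": 0, "fingers": 1}
  ]
}}

```text
time: 0.95
tool_pos: [520.5, 334.4, 290.8]
tcp_rot: [-3.141, -0.0, 1.255]
contact_force: [0.1, 1.0, -0.3]
grip_width: 91.7
```

>>> {"method": "play_rows", "body": {
  "moves": [
    {"linear": [25, 0, 0], "turn": 0, "fingers": 1},
    {"linear": [25, 0, 0], "turn": 0, "fingers": 1},
    {"linear": [25, 0, 0], "turn": 0, "fingers": 1}
  ]
}}

```text
time: 1.25
tool_pos: [543.6, 335.5, 289.7]
tcp_rot: [-3.14, 0.001, 1.254]
contact_force: [-0.6, 0.1, -0.8]
grip_width: 91.8
```

```bash
python3 - <<'E'
from h import *
c=cap('wrist'); print(bot.get_obs()['tool_pos'],c['o'])
save(c,'wr2.png'); np.save('wr2.npy',c,allow_pickle=True)
P=pts(c); z=P[...,2]
m=((z>134)&(z<146)&(np.hypot(P[...,0]-501,P[...,1]-330)<75)); q=P[m][:,:2]
print(len(q), np.nanmedian(z[m]))
A=np.c_[2*q,np.ones(len(q))]; s=np.linalg.lstsq(A,(q**2).sum(1),rcond=None)[0]; print('ls centre',s[:2],np.sqrt(s[2]+s[0]**2+s[1]**2),q.min(0),q.max(0))
t=cap('top'); save(t,'top1.png')
hsv=cv2.cvtColor(t['pixels'],cv2.COLOR_RGB2HSV);m=cv2.inRange(hsv,(15,150,130),(32,255,255));k,l,s,ce=cv2.connectedComponentsWithStats(m);Q=pts(t)
for i in range(1,k):
    if s[i,4]>40: print(ce[i].round(),s[i,4],np.nanmedian(Q[l==i],0).round())
E
```

```text
[543.01574097 335.94027337 290.28401351] [473.6282358  357.78937378 447.74306939]
5292 139.66558473720164
ls centre [501.12945358 330.41422591] 55.45506914597273 [439.63640962 267.84805434] [562.94352648 391.81893365]
[285. 206.] 765 [554. 148. 100.]
[366. 255.] 100 [ 424. -108.   19.]
[449. 257.] 94 [ 422. -376.   19.]
[109. 315.] 4067 [227. 676.  96.]
[ 10. 333.] 679 [161. 968.  73.]
```

View pics/wr2.png

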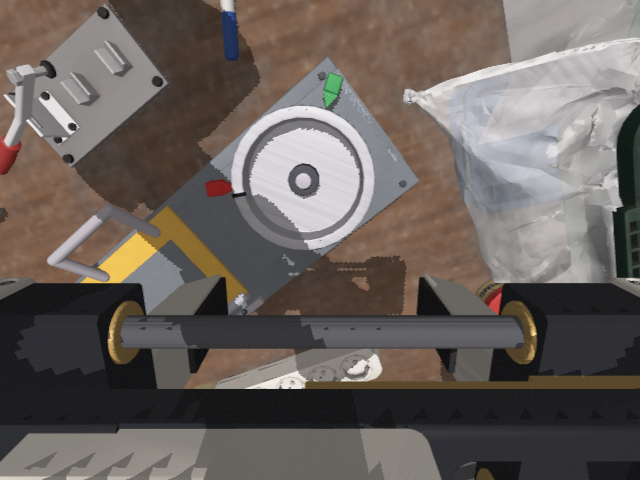

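View pics/top1.png

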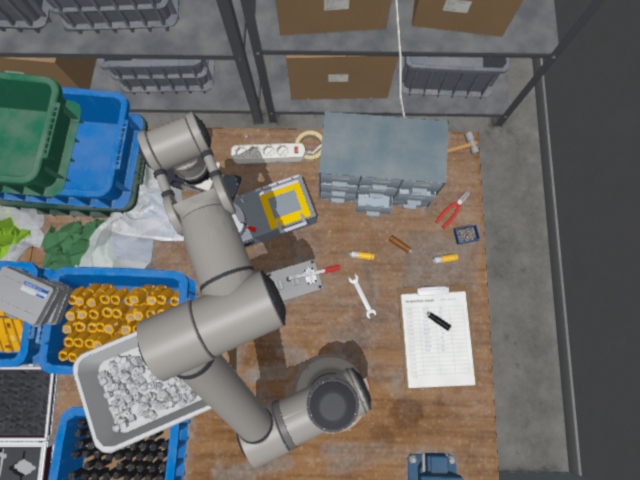

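The wrist view shows the pulley at (303,180), the mark at (238,195), the red tip near (231,188) and the green tip near (330,105). The top view confirms exactly two gold sleeves on the bench. Next I'll work out the angles and the bar position.

```bash
cat >> h.py <<'E'
C=np.array([501.1,330.4])
def blobs(c,lo,hi,mn=15):
    hsv=cv2.cvtColor(c['pixels'],cv2.COLOR_RGB2HSV); m=cv2.inRange(hsv,lo,hi)
    k,l,s,ce=cv2.connectedComponentsWithStats(m); return [(l==i) for i in range(1,k) if s[i,4]>=mn]
def tips(c):
    P=pts(c)
    for n,lo,hi in(('green',(50,120,60),(85,255,255)),('red',(0,150,90),(8,255,255))):
        for m in blobs(c,lo,hi):
            q=P[m]; q=q[np.isfinite(q[:,0])]; r=np.hypot(*(q[:,:2]-C).T)
            if len(q) and r.min()<80 and r.max()<110:
                a=q[:,:2].mean(0)-C; t=q[r<r.min()+5][:,:2].mean(0)-C
                print(n,'blob ang',np.degrees(np.arctan2(a[1],a[0])).round(1),'tip ang',np.degrees(np.arctan2(t[1],t[0])).round(1),r.min())
def mark(c):
    # dark pixels on rim top, by angle (ray to z=140)
    g=cv2.cvtColor(c['pixels'],cv2.COLOR_RGB2GRAY).astype(float)
    a=np.radians(np.arange(0,360,.5)); prof=[]
    for t in a:
        vals=[]
        for r in (58,59,60,61):
            u,v=proj(c,[C[0]+r*np.cos(t),C[1]+r*np.sin(t),140]); vals.append(cv2.getRectSubPix(g.astype(np.float32),(1,1),(float(u),float(v)))[0,0])
        prof.append(np.mean(vals))
    prof=np.array(prof); i=np.argsort(prof)[:8]; print('darkest',np.degrees(a[i]),prof[i].round(),np.median(prof))
E
python3 - <<'E'
from h import *
c=np.load('wr2.npy',allow_pickle=True).item(); tips(c); mark(c)
P=pts(c)
for u,v in((231,188),(238,195)): 
    for h in(110,140): p=ray(c,u,v,h)[:2]-C; print(u,v,h,np.hypot(*p),np.degrees(np.arctan2(p[1],p[0])))
z=P[...,2]; m=(z>122)&(z<150)&(np.hypot(P[...,0]-501,P[...,1]-330)>75)&(P[...,1]<260)&(P[...,1]>100)&(P[...,0]>400)
q=P[m]; print('bar',len(q),q.mean(0),q[:,2].max(),cv2.minAreaRect(q[:,:2].astype(np.float32)))
y=[m for m in blobs(c,(18,150,90),(32,255,255),300)]
for m in y: print('flap',np.nanmean(P[m],0),cv2.minAreaRect(P[m][:,:2].astype(np.float32)))
t=np.load('top0.npy',allow_pickle=True).item(); t['Rm']=R.from_euler('xyz',t['rotation']).as_matrix(); tips(t); mark(t)
Q=pts(t); m=blobs(t,(18,150,90),(32,255,255),500)
for k in m: print('flap',cv2.minAreaRect(Q[k][:,:2].astype(np.float32)))
print(ray(t,293.5,227.4,134))
E
```

```text
green blob ang 143.8 tip ang 143.8 66.03578492449856
red blob ang -101.4 tip ang -101.1 69.36017898939916
darkest [264.  263.5 263.  264.5 265.  262.5 265.5 266. ] [19. 20. 25. 26. 43. 64. 72. 98.] 202.4298
231 188 110 69.85719035223624 -99.79472524907854
231 188 140 61.734227410788144 -102.41148006554685
238 195 110 65.11111414155026 -93.20312713196286
238 195 140 57.09289078167852 -95.78544571309922
bar 1121 [481.7734444  138.16439646 134.56912404] 139.7087730345408 ((482.1055908203125, 132.32093811035156), (24.739229202270508, 67.9927978515625), 7.652858257293701)
flap [530.40956498 171.07787039 100.79306262] ((563.8544311523438, 153.110595703125), (117.4953384399414, 128.6602783203125), 20.71324348449707)
green blob ang 143.6 tip ang 141.8 67.44900224740881
red blob ang -100.7 tip ang -100.2 67.29445519745065
darkest [264.  264.5 265.  263.5 265.5 266.  266.5 263. ] [135. 136. 136. 136. 137. 138. 139. 143.] 189.62698
flap ((563.6505126953125, 150.98727416992188), (114.28752136230469, 128.16200256347656), 21.784385681152344)
flap ((nan, nan), (0.0, 0.0), 0.0)
flap ((158.4348907470703, 966.6275024414062), (72.58731079101562, 115.52104949951172), 74.88363647460938)
[484.68206137 119.41271993 134.        ]
```

>>> {"method": "play_rows", "body": {
  "moves": [
    {"linear": [-30, -30, 0], "turn": 0, "fingers": -0.35},
    {"linear": [-60, -60, 0], "turn": 0, "fingers": -0.35},
    {"linear": [-60, -60, -40], "turn": 0, "fingers": -0.35},
    {"linear": [-60, -60, -80], "turn": 0, "fingers": -0.35},
    {"linear": [-60, -60, -110], "turn": 0, "fingers": -0.35},
    {"linear": [-60, -60, -110], "turn": 0, "fingers": -0.35},
    {"linear": [-60, -60, -110], "turn": 0, "fingers": -0.35}
  ]
}}

```text
time: 2.05
tool_pos: [483.5, 276.4, 181.9]
tcp_rot: [3.141, -0.001, 1.256]
contact_force: [0.5, 0.7, -0.1]
grip_width: 40.5
```

>>> {"method": "play_rows", "body": {
  "moves": [
    {"linear": [0, 0, 0], "turn": 0, "fingers": -0.35},
    {"linear": [0, 0, 0], "turn": 0, "fingers": -0.35},
    {"linear": [0, 0, -30], "turn": 0, "fingers": -0.35},
    {"linear": [0, 0, -50], "turn": 0, "fingers": -0.35},
    {"linear": [0, 0, -60], "turn": 0, "fingers": -0.35},
    {"linear": [0, 0, -60], "turn": 0, "fingers": -0.35}
  ]
}}

```text
time: 2.65
tool_pos: [483.6, 275.6, 120.3]
tcp_rot: [-3.141, 0.001, 1.255]
contact_force: [-0.6, -0.6, -0.7]
grip_width: 29.6
```

>>> {"method": "play_rows", "body": {
  "moves": [
    {"linear": [0, 0, 0], "turn": 0, "fingers": -1},
    {"linear": [0, 0, 0], "turn": 0, "fingers": -1},
    {"linear": [0, 0, 0], "turn": 0, "fingers": -1},
    {"linear": [0, 0, 0], "turn": 0, "fingers": -1},
    {"linear": [0, 0, 0], "turn": 0, "fingers": -1}
  ]
}}

```text
time: 3.15
tool_pos: [484.0, 277.9, 122.0]
tcp_rot: [3.141, -0.005, 1.256]
contact_force: [-1.9, 8.7, 1.9]
grip_width: 11.0
```

```bash
python3 - <<'E'
from h import *
o=bot.get_obs(); p=o['tool_pos']; print(p,o['contact_force'],o['grip_width'])
d=p[:2]-C; print(np.hypot(*d),np.degrees(np.arctan2(d[1],d[0])))
a0=np.radians(251.9);r=57
for k in range(1,19):
    t=-k*np.radians(120.2)/18; b=lambda t:C+r*np.array([np.cos(a0+t),np.sin(a0+t)])
    base=-((k-1)//6*6)*np.radians(120.2)/18
    print(k,(b(t)-b(base)).round(1),round(t-base,4))
E
```

```text
[484.04277129 277.94948924 122.03347322] [-1.94973545  8.69858894  1.92643439] 11.01993812669988
55.15437543991506 -108.01484412264819
1 [-6.2  2.4] -0.1165
2 [-12.    5.6] -0.2331
3 [-17.5   9.3] -0.3496
4 [-22.5  13.7] -0.4662
5 [-26.9  18.7] -0.5827
6 [-30.7  24.1] -0.6993
7 [-3.2  5.8] -0.1165
8 [-5.6 12. ] -0.2331
9 [-7.4 18.4] -0.3496
10 [-8.3 25. ] -0.4662
11 [-8.6 31.6] -0.5827
12 [-8.  38.2] -0.6993
13 [1.3 6.5] -0.1165
14 [ 3.4 12.8] -0.2331
15 [ 6.2 18.8] -0.3496
16 [ 9.7 24.5] -0.4662
17 [13.8 29.7] -0.5827
18 [18.5 34.4] -0.6993
```

>>> {"method": "play_rows", "body": {
  "moves": [
    {"linear": [-6, 3, 0], "turn": -0.1165, "fingers": -1},
    {"linear": [-12, 6, 0], "turn": -0.233, "fingers": -1},
    {"linear": [-17.5, 9.5, 0], "turn": -0.35, "fingers": -1},
    {"linear": [-22.5, 14, 0], "turn": -0.466, "fingers": -1},
    {"linear": [-27, 19, 0], "turn": -0.583, "fingers": -1},
    {"linear": [-30.7, 24.3, 0], "turn": -0.699, "fingers": -1}
  ]
}}

```text
time: 3.75
tool_pos: [454.4, 302.3, 122.0]
tcp_rot: [-3.14, -0.006, 0.552]
contact_force: [3.3, 8.2, -2.1]
grip_width: 11.3
```

>>> {"method": "play_rows", "body": {
  "moves": [
    {"linear": [-3.2, 5.8, 0], "turn": -0.1165, "fingers": -1},
    {"linear": [-5.6, 12, 0], "turn": -0.233, "fingers": -1},
    {"linear": [-7.4, 18.4, 0], "turn": -0.35, "fingers": -1},
    {"linear": [-8.3, 25, 0], "turn": -0.466, "fingers": -1},
    {"linear": [-8.6, 31.6, 0], "turn": -0.583, "fingers": -1},
    {"linear": [-8, 38.2, 0], "turn": -0.699, "fingers": -1}
  ]
}}

```text
time: 4.35
tool_pos: [447.1, 340.1, 122.1]
tcp_rot: [-3.137, -0.005, -0.147]
contact_force: [6.5, 4.9, -3.9]
grip_width: 11.4
```

>>> {"method": "play_rows", "body": {
  "moves": [
    {"linear": [1.3, 6.5, 0], "turn": -0.1165, "fingers": -1},
    {"linear": [3.4, 12.8, 0], "turn": -0.233, "fingers": -1},
    {"linear": [6.2, 18.8, 0], "turn": -0.35, "fingers": -1},
    {"linear": [9.7, 24.5, 0], "turn": -0.466, "fingers": -1},
    {"linear": [13.8, 29.7, 0], "turn": -0.583, "fingers": -1},
    {"linear": [18.5, 34.4, 0], "turn": -0.699, "fingers": -1},
    {"linear": [18.5, 34.4, 0], "turn": -0.699, "fingers": -1},
    {"linear": [18.5, 34.4, 0], "turn": -0.699, "fingers": -1}
  ]
}}

```text
time: 5.15
tool_pos: [466.2, 374.0, 122.1]
tcp_rot: [-3.135, -0.002, -0.841]
contact_force: [5.9, 4.0, -2.1]
grip_width: 11.1
```

```bash
python3 - <<'E'
from h import *
c=cap('wrist'); o=bot.get_obs(); p=o['tool_pos']; print(p,o['tcp_rot'],o['contact_force'])
d=p[:2]-C; print(np.hypot(*d),np.degrees(np.arctan2(d[1],d[0])))
save(c,'wr3.png'); tips(c); mark(c)
E
```

```text
[466.12992505 374.00830435 122.08534214] [-3.13479286e+00 -1.60918130e-03 -8.41326720e-01] [ 6.40806921  4.03551265 -1.89982555]
55.898035300063675 128.72658637160748
darkest [197.5 263.5 250.  267.5 249.  266.  247.5 172. ] [30. 31. 31. 31. 31. 31. 31. 31.] 148.75467
```

View pics/wr3.png

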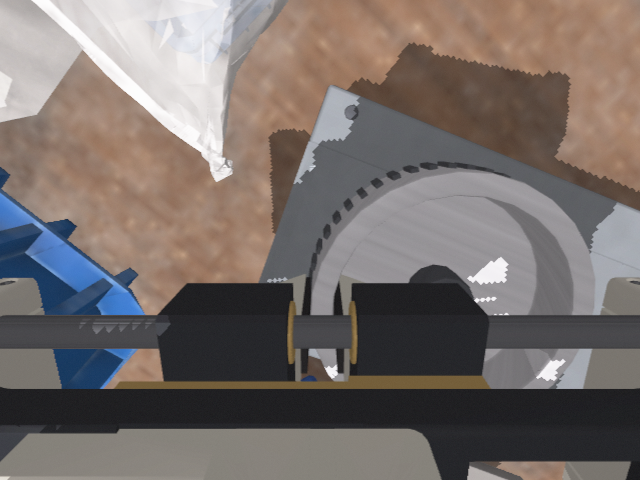

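The fingers hide the mark. I'll release, lift and look.

>>> {"method": "play_rows", "body": {
  "moves": [
    {"linear": [0, 0, 0], "turn": 0, "fingers": -0.35},
    {"linear": [0, 0, 0], "turn": 0, "fingers": -0.35},
    {"linear": [0, 0, 0], "turn": 0, "fingers": -0.35},
    {"linear": [0, 0, 0], "turn": 0, "fingers": -0.35},
    {"linear": [0, 0, 40], "turn": 0, "fingers": -0.35},
    {"linear": [0, 0, 90], "turn": 0, "fingers": -0.35},
    {"linear": [0, -40, 130], "turn": 0, "fingers": -0.35},
    {"linear": [-10, -84, 150], "turn": 0, "fingers": -0.35}
  ]
}}

```text
time: 6.0
tool_pos: [455.7, 293.7, 271.1]
tcp_rot: [-3.137, -0.002, -0.84]
contact_force: [1.2, -0.6, -0.3]
grip_width: 29.5
```

>>> {"method": "play_rows", "body": {
  "moves": [
    {"linear": [0, 0, 0], "turn": 0, "fingers": -0.35},
    {"linear": [0, 0, 0], "turn": 0, "fingers": -0.35},
    {"linear": [0, 0, 0], "turn": 0, "fingers": -0.35}
  ]
}}

```text
time: 6.3
tool_pos: [454.4, 293.7, 267.6]
tcp_rot: [3.14, 0.001, -0.842]
contact_force: [-0.3, 0.5, -0.6]
grip_width: 30.0
```

```bash
python3 - <<'E'
from h import *
c=cap('wrist'); o=bot.get_obs(); p=o['tool_pos']; print(p,o['tcp_rot'],o['contact_force'])
save(c,'wr4.png'); tips(c); mark(c)
P=pts(c);z=P[...,2]
m=((z>134)&(z<146)&(np.hypot(P[...,0]-501,P[...,1]-330)<75)); q=P[m][:,:2]
A=np.c_[2*q,np.ones(len(q))]; s=np.linalg.lstsq(A,(q**2).sum(1),rcond=None)[0]; print('ls centre',s[:2],len(q),q.min(0),q.max(0))
E
```

```text
[454.31045246 293.92627628 267.25359093] [ 3.13989530e+00  7.65687484e-04 -8.41369075e-01] [-0.04730026  0.5245406  -0.24779485]
green blob ang 143.6 tip ang 143.7 68.25488703302102
red blob ang -101.0 tip ang -101.0 68.52253826122396
darkest [141.5 142.  142.5 143.  141.  143.5 243.5 243. ] [ 73.  73.  75.  82. 104. 114. 130. 130.] 219.9397
ls centre [501.56154637 330.99046096] 6540 [439.81037671 269.55959889] [562.5864632  392.31201699]
```

View pics/wr4.png

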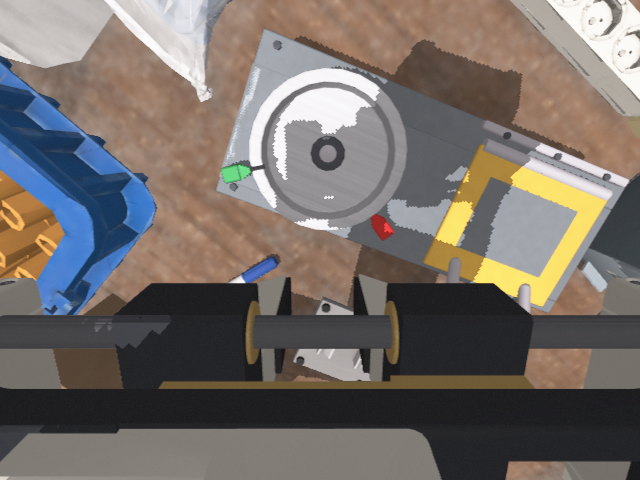

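The mark is at 142.3° against 143.7° for the green pointer, an error of 0.02 rad, which is good enough. The flap bar is predicted at (485,121,134) with yaw 0.366. Next is the bar.

>>> {"method": "play_rows", "body": {
  "moves": [
    {"linear": [5, -22, 0], "turn": 0.15, "fingers": -0.13},
    {"linear": [9, -44, 0], "turn": 0.3, "fingers": -0.13},
    {"linear": [13, -66, 0], "turn": 0.45, "fingers": -0.13},
    {"linear": [17, -88, 0], "turn": 0.6, "fingers": -0.13},
    {"linear": [21, -110, 0], "turn": 0.75, "fingers": -0.13},
    {"linear": [25, -132, 0], "turn": 0.9, "fingers": -0.13},
    {"linear": [29, -154, -10], "turn": 1.05, "fingers": -0.13},
    {"linear": [31, -173, -20], "turn": 1.2, "fingers": -0.13}
  ]
}}

```text
time: 7.15
tool_pos: [485.9, 120.2, 247.1]
tcp_rot: [-3.141, 0.001, 0.365]
contact_force: [-0.8, 0.7, -0.0]
grip_width: 39.7
```

>>> {"method": "play_rows", "body": {
  "moves": [
    {"linear": [0, 0, -40], "turn": 0.006, "fingers": -0.13},
    {"linear": [0, 0, -60], "turn": 0.006, "fingers": -0.13},
    {"linear": [0, 0, -60], "turn": 0.006, "fingers": -0.13},
    {"linear": [0, 0, -60], "turn": 0.006, "fingers": -0.13}
  ]
}}

```text
time: 7.55
tool_pos: [485.9, 121.0, 188.1]
tcp_rot: [-3.141, 0.001, 0.365]
contact_force: [0.1, 0.2, 0.9]
grip_width: 39.6
```

```bash
python3 - <<'E'
from h import *
o=bot.get_obs(); print(o['tool_pos'],o['tcp_rot'])
c=cap('wrist'); save(c,'wr5.png')
P=pts(c); z=P[...,2]; d=P[...,:2]-np.array([533.6,246.7]); cs,sn=np.cos(.366),np.sin(.366)
x=d[...,0]*cs+d[...,1]*sn; y=-d[...,0]*sn+d[...,1]*cs
m=(z>126)&(z<146)&(x<-70)&(x>-110)&(y<-55)&(y>-145)
print(m.sum(),np.median(x[m]),y[m].min(),y[m].max(),z[m].max(),np.percentile(x[m],[5,95]), z[m].mean())
E
```

```text
[485.85418287 120.95294058 188.11417102] [-3.14120389e+00  9.83091541e-04  3.64883098e-01]
2574 -89.07927560743329 -142.01221689849748 -56.80202521871499 139.32936868750062 [-95.10327239 -78.8578788 ] 135.319999175906
```

View pics/wr5.png

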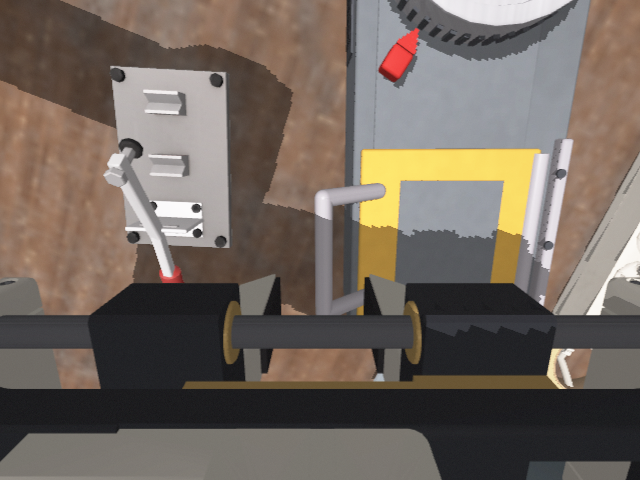

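The bar, at (323,190)–(325,310), lies between the fingers. I'll descend and pinch it.

>>> {"method": "play_rows", "body": {
  "moves": [
    {"linear": [0, 0, -40], "turn": 0, "fingers": -0.13},
    {"linear": [0, 0, -65], "turn": 0, "fingers": -0.13},
    {"linear": [0, 0, -72], "turn": 0, "fingers": -0.13},
    {"linear": [0, 0, -72], "turn": 0, "fingers": -0.13},
    {"linear": [0, 0, -72], "turn": 0, "fingers": -1},
    {"linear": [0, 0, -72], "turn": 0, "fingers": -1},
    {"linear": [0, 0, -72], "turn": 0, "fingers": -1},
    {"linear": [0, 0, -72], "turn": 0, "fingers": -1}
  ]
}}

```text
time: 8.4
tool_pos: [486.0, 120.4, 117.0]
tcp_rot: [3.141, -0.001, 0.364]
contact_force: [0.4, -0.4, -0.4]
grip_width: 12.3
```

```bash
python3 - <<'E'
from h import *
o=bot.get_obs(); print(o['tool_pos'],o['contact_force'],o['grip_width'])
u=np.array([np.cos(.366),np.sin(.366)])
b=lambda t:np.r_[-149*np.cos(.2368+t)*u,149*np.sin(.2368+t)]
n=28
for k in range(1,n+1):
    t=1.85*k/n; j=(k-1)//7*7; print(k,round(t,3),(b(t)-b(1.85*j/n)).round(1).tolist())
E
```

```text
[486.02791113 120.39786787 117.03696467] [ 0.41435261 -0.35394615 -0.36500709] 12.296641512172695
1 0.066 [2.5, 0.9, 9.5]
2 0.132 [5.5, 2.1, 18.8]
3 0.198 [9.1, 3.5, 27.8]
4 0.264 [13.2, 5.1, 36.6]
5 0.33 [17.9, 6.9, 45.1]
6 0.396 [23.1, 8.9, 53.2]
7 0.463 [28.8, 11.0, 61.0]
8 0.529 [6.1, 2.4, 7.3]
9 0.595 [12.7, 4.9, 14.2]
10 0.661 [19.7, 7.6, 20.6]
11 0.727 [27.1, 10.4, 26.5]
12 0.793 [34.8, 13.3, 31.8]
13 0.859 [42.8, 16.4, 36.6]
14 0.925 [51.1, 19.6, 40.8]
15 0.991 [8.5, 3.3, 3.6]
16 1.057 [17.3, 6.6, 6.6]
17 1.123 [26.2, 10.0, 9.0]
18 1.189 [35.3, 13.5, 10.7]
19 1.255 [44.4, 17.0, 11.8]
20 1.321 [53.6, 20.5, 12.3]
21 1.387 [62.8, 24.1, 12.1]
22 1.454 [9.2, 3.5, -0.9]
23 1.52 [18.2, 7.0, -2.3]
24 1.586 [27.2, 10.4, -4.5]
25 1.652 [36.0, 13.8, -7.2]
26 1.718 [44.7, 17.1, -10.6]
27 1.784 [53.1, 20.3, -14.6]
28 1.85 [61.2, 23.5, -19.2]
```

>>> {"method": "play_rows", "body": {
  "moves": [
    {"linear": [0, 0, 0], "turn": 0, "fingers": -1},
    {"linear": [2.5, 1, 9.5], "turn": 0, "fingers": -1},
    {"linear": [5.5, 2, 19], "turn": 0, "fingers": -1},
    {"linear": [9, 3.5, 28], "turn": 0, "fingers": -1},
    {"linear": [13, 5, 36.5], "turn": 0, "fingers": -1},
    {"linear": [18, 7, 45], "turn": 0, "fingers": -1},
    {"linear": [23, 9, 53], "turn": 0, "fingers": -1},
    {"linear": [29, 11, 61], "turn": 0, "fingers": -1}
  ]
}}

```text
time: 9.2
tool_pos: [512.7, 130.7, 177.6]
tcp_rot: [-3.141, 0.006, 0.364]
contact_force: [-8.0, -5.0, 1.2]
grip_width: 9.6
```

>>> {"method": "play_rows", "body": {
  "moves": [
    {"linear": [6, 2.5, 7], "turn": 0, "fingers": -1},
    {"linear": [12.5, 5, 14], "turn": 0, "fingers": -1},
    {"linear": [19.5, 7.5, 20.5], "turn": 0, "fingers": -1},
    {"linear": [27, 10.5, 26.5], "turn": 0, "fingers": -1},
    {"linear": [35, 13.5, 32], "turn": 0, "fingers": -1},
    {"linear": [43, 16.5, 36.5], "turn": 0, "fingers": -1},
    {"linear": [51, 19.5, 41], "turn": 0, "fingers": -1}
  ]
}}

```text
time: 9.9
tool_pos: [564.6, 150.5, 221.3]
tcp_rot: [3.141, 0.001, 0.364]
contact_force: [-8.2, -3.7, 9.3]
grip_width: 9.9
```

```bash
python3 - <<'E'
from h import *
o=bot.get_obs(); print(o['tool_pos'],o['contact_force'],o['grip_width'],o['joint_positions'])
E
```

```text
[564.61067167 150.51994519 221.28834482] [-8.22444278 -3.72932204  9.30899191] 9.858049378023873 [ 1.29870343e-01  4.56202593e-01  1.36177138e+00 -8.68280650e-04
  1.32468475e+00 -2.34043811e-01]
```

```bash
python3 - <<'E'
from h import *
c=cap('wrist'); save(c,'wr6.png',(150,150,500,400),2)
E
```

```text
(no output)
```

View pics/wr6.png

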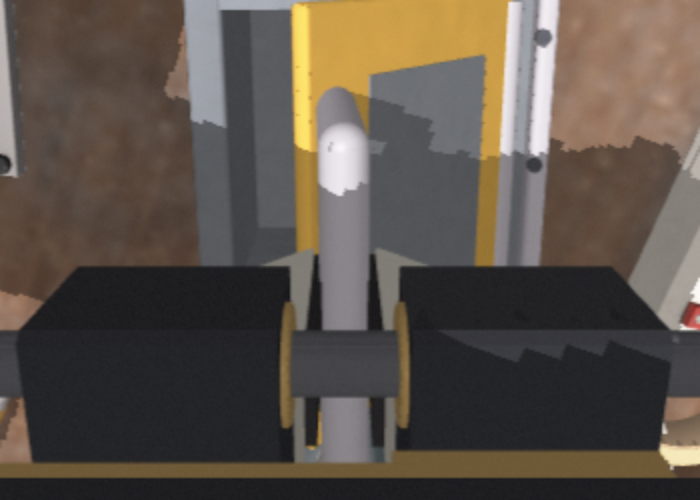

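The bar is firmly between the pads at (345,300) and the flap is rising, so I'll continue the arc.

>>> {"method": "play_rows", "body": {
  "moves": [
    {"linear": [8.5, 3.3, 3], "turn": 0, "fingers": -1},
    {"linear": [17.3, 6.6, 5], "turn": 0, "fingers": -1},
    {"linear": [26.2, 10, 7], "turn": 0, "fingers": -1},
    {"linear": [35.3, 13.5, 9], "turn": 0, "fingers": -1},
    {"linear": [44.4, 17, 10], "turn": 0, "fingers": -1},
    {"linear": [53.6, 20.5, 10], "turn": 0, "fingers": -1},
    {"linear": [62.8, 24, 10], "turn": 0, "fingers": -1}
  ]
}}

```text
time: 10.65
tool_pos: [629.5, 175.5, 232.1]
tcp_rot: [3.141, -0.005, 0.364]
contact_force: [-0.6, -0.0, 9.9]
grip_width: 9.7
```

>>> {"method": "play_rows", "body": {
  "moves": [
    {"linear": [9.2, 3.5, -1], "turn": 0, "fingers": -1},
    {"linear": [18.2, 7, -2.3], "turn": 0, "fingers": -1},
    {"linear": [27.2, 10.4, -4.5], "turn": 0, "fingers": -1},
    {"linear": [36, 13.8, -7], "turn": 0, "fingers": -1},
    {"linear": [44.7, 17, -10.5], "turn": 0, "fingers": -1},
    {"linear": [53, 20.3, -14.5], "turn": 0, "fingers": -1},
    {"linear": [61, 23.5, -19], "turn": 0, "fingers": -1},
    {"linear": [61, 23.5, -19], "turn": 0, "fingers": -1}
  ]
}}

```text
time: 11.45
tool_pos: [691.3, 199.2, 210.4]
tcp_rot: [3.141, -0.005, 0.364]
contact_force: [2.3, 1.3, 4.4]
grip_width: 10.1
```

```bash
python3 - <<'E'
from h import *
o=bot.get_obs(); print(o['tool_pos'],o['contact_force'],o['grip_width'],o['joint_positions'])
E
```

```text
[691.31386806 199.23754621 210.38115526] [2.28168894 1.29484617 4.41790032] 10.06716677546417 [ 1.73928320e-01  7.31548604e-01  9.04425543e-01  6.23407293e-04
  1.50107941e+00 -1.90373021e-01]
```

>>> {"method": "play_rows", "body": {
  "moves": [
    {"linear": [3, 1, -2], "turn": 0, "fingers": -1},
    {"linear": [3, 1, -2], "turn": 0, "fingers": -1},
    {"linear": [3, 1, -2], "turn": 0, "fingers": -0.5},
    {"linear": [3, 1, -2], "turn": 0, "fingers": -0.5},
    {"linear": [3, 1, -2], "turn": 0, "fingers": -0.5},
    {"linear": [3, 1, 25], "turn": 0, "fingers": -0.5},
    {"linear": [3, 1, 50], "turn": 0, "fingers": -0.5},
    {"linear": [3, 1, 70], "turn": 0, "fingers": -0.5}
  ]
}}

```text
time: 12.25
tool_pos: [692.5, 199.4, 280.5]
tcp_rot: [-3.142, -0.001, 0.364]
contact_force: [0.5, 0.1, 0.3]
grip_width: 23.2
```

```bash
cat >> h.py <<'E'
def tobjs(c,W=True):
    P=pts(c)
    for m in blobs(c,(15,150,110),(32,255,255),12):
        q=P[m]; q=q[np.isfinite(q[:,0])]
        if len(q)==0: continue
        z=np.median(q[:,2])
        if z<35 and np.median(q[:,0])<800 and abs(np.median(q[:,1]))<500:
            print('gold',np.argwhere(m).mean(0)[::-1].round(),np.median(q,0).round(),cv2.minAreaRect(q[:,:2].astype(np.float32)))
E
python3 - <<'E'
from h import *
o=bot.get_obs(); print(o['tool_pos'],o['contact_force'],o['grip_width'])
for n in('scene','top'):
    c=cap(n); print(n); tobjs(c); P=pts(c)
    z=P[...,2]; m=(z>190)&(z<240)&(P[...,0]>600)&(P[...,0]<740)&(P[...,1]>120)&(P[...,1]<260)
    print('bar?',m.sum(),np.nanmedian(P[m],0))
    save(c,n+'2.png')
c=np.load('top0.npy',allow_pickle=True).item();c['Rm']=R.from_euler('xyz',c['rotation']).as_matrix(); save(c,'sl.png',(340,230,470,280),6)
E
```

```text
[692.47799532 199.40323394 280.52765787] [0.47433979 0.10851238 0.27979918] 23.246960926671218
scene
gold [355. 302.] [ 422. -116.   17.] ((423.1170959472656, -110.00053405761719), (50.19789505004883, 20.757699966430664), 87.4007339477539)
gold [436. 375.] [ 417. -380.   18.] ((420.1557312011719, -376.8844909667969), (20.173707962036133, 50.81944274902344), 11.40689754486084)
bar? 578 [658.97163301 184.08601518 207.96378497]
top
gold [366. 255.] [ 424. -108.   19.] ((425.74237060546875, -108.56131744384766), (45.811527252197266, 25.60708999633789), 86.44541931152344)
gold [449. 257.] [ 421. -376.   19.] ((423.4468688964844, -375.9765319824219), (23.49877166748047, 47.267181396484375), 9.888233184814453)
bar? 62 [665.57750277 136.18805177 202.81960879]
```

View pics/scene2.png

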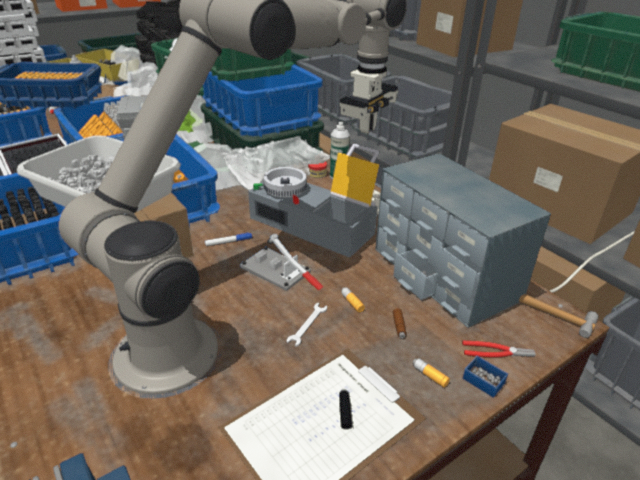

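View pics/sl.png

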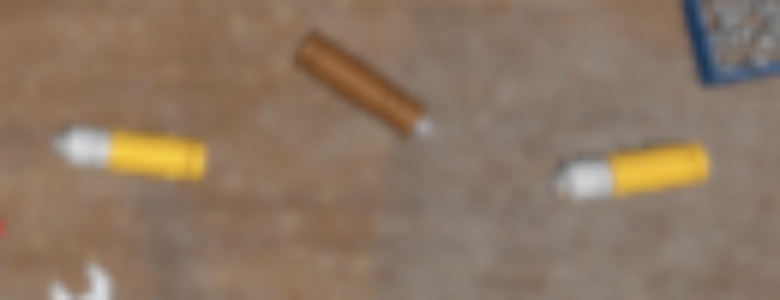

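The flap stands open, with its yellow plate upright at (355,175), and the tool is clear of it. The close crop confirms that the gold pieces have steel shanks towards +y and that the middle one is brown. I'll go to the nearer sleeve.

>>> {"method": "play_rows", "body": {
  "moves": [
    {"linear": [-45, -10, 0], "turn": -0.06, "fingers": 0},
    {"linear": [-90, -20, 0], "turn": -0.12, "fingers": 0},
    {"linear": [-135, -35, 0], "turn": -0.18, "fingers": 0},
    {"linear": [-180, -50, 0], "turn": -0.24, "fingers": 0},
    {"linear": [-220, -75, 0], "turn": -0.3, "fingers": 0},
    {"linear": [-240, -115, 0], "turn": -0.36, "fingers": 0},
    {"linear": [-255, -160, 0], "turn": -0.42, "fingers": 0},
    {"linear": [-267, -205, -10], "turn": -0.434, "fingers": 0}
  ]
}}

```text
time: 13.15
tool_pos: [424.1, -6.6, 269.1]
tcp_rot: [3.141, -0.001, -0.07]
contact_force: [1.1, -0.4, -0.6]
grip_width: 45.8
```

>>> {"method": "play_rows", "body": {
  "moves": [
    {"linear": [0, -45, -20], "turn": 0, "fingers": 0},
    {"linear": [-4, -85, -40], "turn": 0, "fingers": 0},
    {"linear": [-4, -125, -70], "turn": 0, "fingers": 0},
    {"linear": [-4, -155, -100], "turn": 0, "fingers": 0},
    {"linear": [-4, -160, -110], "turn": 0, "fingers": 0},
    {"linear": [-4, -160, -110], "turn": 0, "fingers": 0}
  ]
}}

```text
time: 13.75
tool_pos: [419.8, -165.3, 157.1]
tcp_rot: [-3.139, 0.005, -0.072]
contact_force: [-0.3, 0.1, -0.9]
grip_width: 46.1
```

```bash
cat >> h.py <<'E'
def sleeve(c,near):
    P=pts(c)
    for m in blobs(c,(15,150,80),(32,255,255),300):
        q=P[m]; q=q[np.isfinite(q[:,0])]
        if len(q) and np.median(q[:,2])<40 and np.hypot(*(np.median(q,0)[:2]-near))<70:
            q=q[q[:,2]>8]; xy=q[:,:2]; mu=np.median(xy,0); w,V=np.linalg.eigh(np.cov(xy.T)); a=V[:,1]*np.sign(V[1,1])
            s=(xy-mu)@a; n=(xy-mu)@np.array([-a[1],a[0]])
            lo,hi=np.percentile(s,[.5,99.5]); nl,nh=np.percentile(n,[1,99]); mid=mu+a*(lo+hi)/2+np.array([-a[1],a[0]])*(nl+nh)/2
            print('gold len',hi-lo,'wid',nh-nl,'zmax',np.percentile(q[:,2],98),'mid',mid.round(1),'axis deg',np.degrees(np.arctan2(a[1],a[0])).round(1),'whole centre',(mid+a*(40-(hi-lo)/2)).round(1))
E
python3 - <<'E'
from h import *
o=bot.get_obs(); print(o['tool_pos'],o['tcp_rot'],o['grip_width'])
c=cap('wrist'); save(c,'wr7.png'); sleeve(c,(424,-108))
E
```

```text
[ 419.84850545 -165.28668817  157.12019457] [-3.13897775  0.00459337 -0.07206249] 46.10697816040765
gold len 49.5192647958464 wid 19.971778020936434 zmax 22.933447072066464 mid [ 424.1 -107.9] axis deg 84.6 whole centre [425.6 -92.7]
```

View pics/wr7.png

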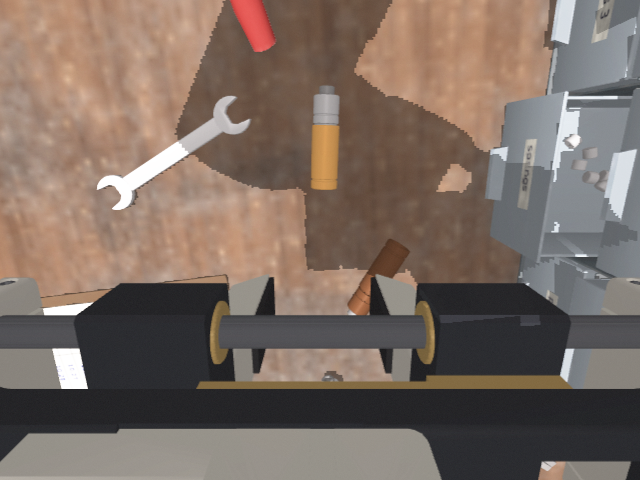

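The wrist view shows the gold sleeve at (325,140), with the brown one at (378,275) and the open drawer at (500,170). I'll check the drawer clearance before going down.

```bash
python3 - <<'E'
from h import *
for n in('wrist','top','scene'):
    c=cap(n); P=pts(c).reshape(-1,3); P=P[np.isfinite(P[:,0])]
    for lo,hi in((30,60),(60,120),(120,260)):
        m=(P[:,2]>lo)&(P[:,2]<hi)&(P[:,1]>-150)&(P[:,1]<-50)&(P[:,0]>440)
        print(n,lo,hi,m.sum(),np.sort(P[m][:,0])[:400:80].round())
    m=(P[:,2]>60)&(P[:,2]<240)&(P[:,0]>560)&(P[:,0]<800)&(P[:,1]<60)&(P[:,1]>-400); print('cab y max',np.sort(P[m][:,1])[-200::50].round())
E
```

```text
wrist 30 60 3970 [568. 569. 569. 570. 570.]
wrist 60 120 7546 [569. 569. 570. 570. 570.]
wrist 120 260 21921 [440. 440. 441. 441. 441.]
cab y max [-30. -29. -27. -26.]
top 30 60 177 [ 569.  612. 1351.]
top 60 120 232 [570. 597. 608.]
top 120 260 2655 [441. 604. 606. 608. 609.]
cab y max [15. 23. 30. 39.]
scene 30 60 597 [570. 574. 577. 619. 657.]
scene 60 120 1122 [569. 575. 597. 608. 611.]
scene 120 260 4011 [478. 606. 607. 608. 609.]
cab y max [-56. -48. -40. -32.]
```

>>> {"method": "play_rows", "body": {
  "moves": [
    {"linear": [2, 35, -20], "turn": -0.022, "fingers": 0},
    {"linear": [5, 65, -60], "turn": -0.022, "fingers": 0},
    {"linear": [5, 65, -100], "turn": -0.022, "fingers": 0},
    {"linear": [5, 65, -130], "turn": -0.022, "fingers": 0},
    {"linear": [5, 65, -150], "turn": -0.022, "fingers": 0},
    {"linear": [5, 65, -151], "turn": -0.022, "fingers": 0},
    {"linear": [5, 65, -151], "turn": -0.022, "fingers": 0}
  ]
}}

```text
time: 14.65
tool_pos: [427.1, -100.2, 9.1]
tcp_rot: [3.141, -0.001, -0.091]
contact_force: [0.5, 0.3, 0.6]
grip_width: 45.7
```

>>> {"method": "play_rows", "body": {
  "moves": [
    {"linear": [0, 0, 0], "turn": 0, "fingers": -1},
    {"linear": [0, 0, 0], "turn": 0, "fingers": -1},
    {"linear": [0, 0, 0], "turn": 0, "fingers": -1},
    {"linear": [0, 0, 0], "turn": 0, "fingers": -1},
    {"linear": [0, 0, 0], "turn": 0, "fingers": -1},
    {"linear": [0, 0, 40], "turn": 0, "fingers": -1},
    {"linear": [0, 0, 90], "turn": 0, "fingers": -1},
    {"linear": [0, 0, 140], "turn": 0, "fingers": -1}
  ]
}}

```text
time: 15.45
tool_pos: [425.7, -100.4, 149.7]
tcp_rot: [-3.141, 0.002, -0.092]
contact_force: [2.2, -0.0, -0.8]
grip_width: 21.9
```

>>> {"method": "play_rows", "body": {
  "moves": [
    {"linear": [0, 0, 30], "turn": 0.145, "fingers": -1},
    {"linear": [2, 20, 60], "turn": 0.29, "fingers": -1},
    {"linear": [4, 45, 60], "turn": 0.435, "fingers": -1},
    {"linear": [6, 70, 60], "turn": 0.58, "fingers": -1},
    {"linear": [8, 95, 60], "turn": 0.725, "fingers": -1},
    {"linear": [10, 120, 60], "turn": 0.87, "fingers": -1},
    {"linear": [12, 140, 60], "turn": 1.015, "fingers": -1},
    {"linear": [14, 160, 60], "turn": 1.16, "fingers": -1}
  ]
}}

```text
time: 16.25
tool_pos: [440.1, 60.3, 208.3]
tcp_rot: [-3.141, 0.0, 1.074]
contact_force: [0.5, 0.3, -0.6]
grip_width: 21.6
```

>>> {"method": "play_rows", "body": {
  "moves": [
    {"linear": [4, 12, 0], "turn": 0.145, "fingers": -1},
    {"linear": [8, 24, 0], "turn": 0.29, "fingers": -1},
    {"linear": [12, 36, 0], "turn": 0.435, "fingers": -1},
    {"linear": [16, 48, 0], "turn": 0.58, "fingers": -1},
    {"linear": [20, 60, 0], "turn": 0.725, "fingers": -1},
    {"linear": [22, 68, 0], "turn": 0.869, "fingers": -1},
    {"linear": [22, 68, 0], "turn": 0.869, "fingers": -1}
  ]
}}

```text
time: 16.95
tool_pos: [462.3, 128.0, 208.1]
tcp_rot: [-3.141, -0.0, 1.939]
contact_force: [0.4, 0.0, -0.8]
grip_width: 22.0
```

>>> {"method": "play_rows", "body": {
  "moves": [
    {"linear": [30, 11.5, -10], "turn": 0, "fingers": -1},
    {"linear": [60, 23, -20], "turn": 0, "fingers": -1},
    {"linear": [90, 34, -30], "turn": 0, "fingers": -1},
    {"linear": [104, 40, -40], "turn": 0, "fingers": -1},
    {"linear": [104, 40, -40], "turn": 0, "fingers": -1},
    {"linear": [104, 40, -40], "turn": 0, "fingers": -1}
  ]
}}

```text
time: 17.55
tool_pos: [565.7, 166.8, 167.9]
tcp_rot: [-3.14, -0.0, 1.935]
contact_force: [-0.3, 0.5, -1.6]
grip_width: 22.1
```

```bash
python3 - <<'E'
from h import *
o=bot.get_obs(); print(o['tool_pos'],o['tcp_rot'],o['grip_width'],o['contact_force'])
c=cap('wrist'); save(c,'wr8.png')
P=pts(c); z=P[...,2]; d=P[...,:2]-np.array([533.6,246.7]); cs,sn=np.cos(.366),np.sin(.366)
x=d[...,0]*cs+d[...,1]*sn; y=-d[...,0]*sn+d[...,1]*cs
m=(z>88)&(z<100); print('deck x',np.percentile(x[m],[1,99]), 'y',np.percentile(y[m],[1,99]))
E
```

```text
[565.69897824 166.77791331 167.92025792] [-3.13975133e+00 -2.70909311e-04  1.93455891e+00] 22.110001222120182 [-0.32197522  0.51493331 -1.57751174]
deck x [-69.39238818  45.18470113] y [-277.0225422    97.68727871]
```

View pics/wr8.png

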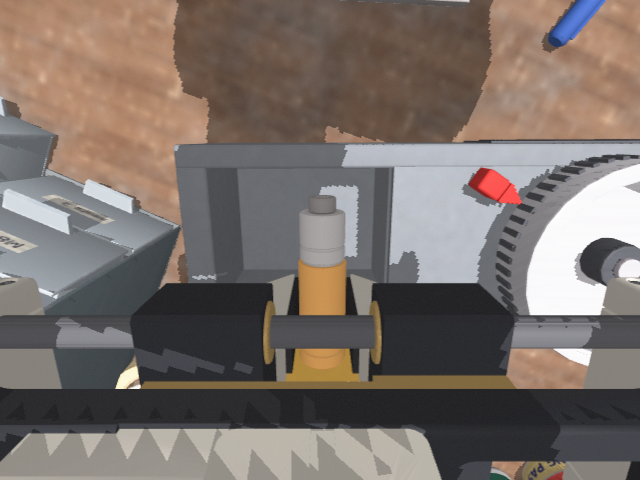

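The sleeve at (322,270) is centred over the open mouth (columns 190–390, gate withdrawn). I'll lower it.

>>> {"method": "play_rows", "body": {
  "moves": [
    {"linear": [0, 0, -25], "turn": 0, "fingers": -1},
    {"linear": [0, 0, -50], "turn": 0, "fingers": -1},
    {"linear": [0, 0, -65], "turn": 0, "fingers": -1},
    {"linear": [0, 0, -80], "turn": 0, "fingers": -1}
  ]
}}

```text
time: 18.0
tool_pos: [565.8, 166.9, 88.7]
tcp_rot: [3.141, 0.0, 1.935]
contact_force: [-0.6, -0.4, -0.6]
grip_width: 21.9
```

>>> {"method": "play_rows", "body": {
  "moves": [
    {"linear": [0, 0, -15], "turn": 0, "fingers": -1},
    {"linear": [0, 0, -30], "turn": 0, "fingers": -1},
    {"linear": [0, 0, -41], "turn": 0, "fingers": -1},
    {"linear": [0, 0, -41], "turn": 0, "fingers": -1}
  ]
}}

```text
time: 18.4
tool_pos: [565.3, 166.9, 46.7]
tcp_rot: [-3.139, -0.001, 1.936]
contact_force: [0.7, 0.2, -0.7]
grip_width: 22.1
```

>>> {"method": "play_rows", "body": {
  "moves": [
    {"linear": [0, 0, 0], "turn": 0, "fingers": -0.2},
    {"linear": [0, 0, 0], "turn": 0, "fingers": -0.2},
    {"linear": [0, 0, 0], "turn": 0, "fingers": -0.2},
    {"linear": [0, 0, 0], "turn": 0, "fingers": -0.2},
    {"linear": [0, 0, 40], "turn": 0, "fingers": -0.2},
    {"linear": [0, 0, 85], "turn": 0, "fingers": -0.2},
    {"linear": [0, 0, 125], "turn": 0, "fingers": -0.2},
    {"linear": [0, 0, 155], "turn": 0, "fingers": -0.2}
  ]
}}

```text
time: 19.2
tool_pos: [567.0, 167.5, 205.6]
tcp_rot: [3.138, 0.001, 1.937]
contact_force: [0.4, -0.2, 0.2]
grip_width: 36.6
```

>>> {"method": "play_rows", "body": {
  "moves": [
    {"linear": [-30, -11, 0], "turn": 0, "fingers": 0},
    {"linear": [-65, -25, 0], "turn": 0, "fingers": 0},
    {"linear": [-104, -40, 0], "turn": -0.1, "fingers": 0},
    {"linear": [-115, -80, 0], "turn": -0.25, "fingers": 0},
    {"linear": [-125, -125, 0], "turn": -0.4, "fingers": 0},
    {"linear": [-135, -170, 0], "turn": -0.55, "fingers": 0},
    {"linear": [-140, -215, 0], "turn": -0.7, "fingers": 0},
    {"linear": [-145, -260, 0], "turn": -0.85, "fingers": 0}
  ]
}}

```text
time: 20.0
tool_pos: [420.9, -94.2, 202.9]
tcp_rot: [3.14, -0.0, 1.081]
contact_force: [1.5, -0.0, -0.2]
grip_width: 45.8
```

>>> {"method": "play_rows", "body": {
  "moves": [
    {"linear": [0, -45, 0], "turn": -0.15, "fingers": 0},
    {"linear": [0, -90, 0], "turn": -0.3, "fingers": 0},
    {"linear": [0, -135, 0], "turn": -0.45, "fingers": 0},
    {"linear": [0, -180, 0], "turn": -0.6, "fingers": 0},
    {"linear": [0, -225, 0], "turn": -0.75, "fingers": 0},
    {"linear": [0, -270, -10], "turn": -0.9, "fingers": 0},
    {"linear": [0, -310, -30], "turn": -0.91, "fingers": 0},
    {"linear": [0, -335, -45], "turn": -0.91, "fingers": 0}
  ]
}}

```text
time: 20.8
tool_pos: [420.8, -430.5, 156.4]
tcp_rot: [3.141, -0.0, 0.175]
contact_force: [-0.2, -0.2, 1.1]
grip_width: 45.9
```

```bash
python3 - <<'E'
from h import *
o=bot.get_obs(); print(o['tool_pos'],o['tcp_rot'],o['grip_width'],o['contact_force'])
c=cap('wrist'); sleeve(c,(422,-376)); c=cap('top'); tobjs(c)
P=pts(c); m=(np.hypot(P[...,0]-565,P[...,1]-152)<45); hsv=cv2.cvtColor(c['pixels'],cv2.COLOR_RGB2HSV); g=m&(cv2.inRange(hsv,(12,110,60),(34,255,255))>0); print('hopper gold',g.sum(),np.nanmedian(P[g],0),np.nanmax(P[g][:,2]))
E
```

```text
[ 420.79119453 -430.51454366  156.43307212] [ 3.14071786e+00 -9.71990718e-05  1.74696826e-01] 45.8638519981952 [-0.1809939  -0.17147059  1.08778319]
gold len 49.65898497525079 wid 20.118100914170167 zmax 22.39672366816252 mid [ 420.9 -376. ] axis deg 99.9 whole centre [ 418.3 -361.1]
gold [281. 209.] [573. 169.  29.] ((573.6005249023438, 170.19198608398438), (45.94417953491211, 17.552711486816406), 22.440876007080078)
hopper gold 88 [573.21882321 169.64445946  28.96829939] 36.2065988599843
```

Sleeve A lies flat on the hopper floor, with its top at about 30 mm. Now the second sleeve.

>>> {"method": "play_rows", "body": {
  "moves": [
    {"linear": [-1, 32, -20], "turn": 0, "fingers": 0},
    {"linear": [-1.5, 62.5, -60], "turn": 0, "fingers": 0},
    {"linear": [-1.5, 62.5, -100], "turn": 0, "fingers": 0},
    {"linear": [-1.5, 62.5, -130], "turn": 0, "fingers": 0},
    {"linear": [-1.5, 62.5, -148], "turn": 0, "fingers": 0},
    {"linear": [-1.5, 62.5, -150], "turn": 0, "fingers": 0},
    {"linear": [-1.5, 62.5, -150], "turn": 0, "fingers": 0}
  ]
}}

```text
time: 21.6
tool_pos: [420.3, -364.8, 8.0]
tcp_rot: [3.141, -0.0, 0.178]
contact_force: [-0.5, 0.1, 0.1]
grip_width: 45.9
```

>>> {"method": "play_rows", "body": {
  "moves": [
    {"linear": [0, 0, 0], "turn": 0, "fingers": -1},
    {"linear": [0, 0, 0], "turn": 0, "fingers": -1},
    {"linear": [0, 0, 0], "turn": 0, "fingers": -1},
    {"linear": [0, 0, 0], "turn": 0, "fingers": -1},
    {"linear": [0, 0, 0], "turn": 0, "fingers": -1},
    {"linear": [0, 0, 40], "turn": 0, "fingers": -1},
    {"linear": [0, 0, 90], "turn": 0, "fingers": -1},
    {"linear": [0, 0, 140], "turn": 0, "fingers": -1}
  ]
}}

```text
time: 22.4
tool_pos: [419.4, -364.6, 148.3]
tcp_rot: [-3.14, 0.001, 0.177]
contact_force: [-0.0, -1.3, -0.5]
grip_width: 22.4
```

```bash
python3 - <<'E'
from h import *
for n in('top','scene'):
    c=cap(n); P=pts(c).reshape(-1,3); P=P[np.isfinite(P[:,0])]
    m=(P[:,2]>236)&(P[:,2]<262)&(P[:,0]>540)&(P[:,0]<860)&(P[:,1]<100)&(P[:,1]>-400)
    b=cv2.minAreaRect(P[m][:,:2].astype(np.float32)); print(n,m.sum(),np.median(P[m][:,2]),b,cv2.boxPoints(b).round().tolist())
    if n=='top': tobjs(c)
E
```

```text
top 7883 249.3057271626269 ((699.5292358398438, -140.82809448242188), (360.727294921875, 193.592041015625), 86.1269760131836) [[591.0, -314.0], [784.0, -327.0], [808.0, 33.0], [615.0, 46.0]]
gold [281. 208.] [572. 170.  30.] ((571.973876953125, 169.7873992919922), (46.25899887084961, 17.60169792175293), 19.760469436645508)
scene 3452 249.208088512504 ((700.6695556640625, -140.07049560546875), (364.8895568847656, 194.45033264160156), 86.21800994873047) [[592.0, -316.0], [786.0, -329.0], [810.0, 36.0], [616.0, 48.0]]
```

>>> {"method": "play_rows", "body": {
  "moves": [
    {"linear": [0, 10, 35], "turn": 0.11, "fingers": -1},
    {"linear": [0, 45, 58], "turn": 0.22, "fingers": -1},
    {"linear": [2, 85, 58], "turn": 0.33, "fingers": -1},
    {"linear": [4, 125, 58], "turn": 0.44, "fingers": -1},
    {"linear": [6, 165, 58], "turn": 0.55, "fingers": -1},
    {"linear": [8, 205, 58], "turn": 0.66, "fingers": -1},
    {"linear": [10, 245, 58], "turn": 0.77, "fingers": -1},
    {"linear": [12, 290, 58], "turn": 0.88, "fingers": -1}
  ]
}}

```text
time: 23.3
tool_pos: [431.5, -73.8, 204.6]
tcp_rot: [-3.141, 0.0, 1.061]
contact_force: [0.7, 0.8, -0.3]
grip_width: 22.2
```

>>> {"method": "play_rows", "body": {
  "moves": [
    {"linear": [2, 35, 0], "turn": 0.13, "fingers": -1},
    {"linear": [4, 70, 0], "turn": 0.26, "fingers": -1},
    {"linear": [6, 105, 0], "turn": 0.4, "fingers": -1},
    {"linear": [12, 135, 0], "turn": 0.54, "fingers": -1},
    {"linear": [22, 160, 0], "turn": 0.68, "fingers": -1},
    {"linear": [30, 178, 0], "turn": 0.82, "fingers": -1},
    {"linear": [34, 185, 0], "turn": 0.88, "fingers": -1},
    {"linear": [34, 185, 0], "turn": 0.88, "fingers": -1}
  ]
}}

```text
time: 24.1
tool_pos: [465.8, 110.7, 204.4]
tcp_rot: [-3.14, -0.001, 1.939]
contact_force: [-0.5, -0.5, -0.8]
grip_width: 22.1
```

>>> {"method": "play_rows", "body": {
  "moves": [
    {"linear": [30, 11.5, -10], "turn": 0, "fingers": -1},
    {"linear": [60, 23, -20], "turn": 0, "fingers": -1},
    {"linear": [90, 34, -30], "turn": 0, "fingers": -1},
    {"linear": [104, 40, -40], "turn": 0, "fingers": -1},
    {"linear": [104, 40, -40], "turn": 0, "fingers": -1},
    {"linear": [104, 40, -40], "turn": 0, "fingers": -1}
  ]
}}

```text
time: 24.7
tool_pos: [569.0, 149.1, 164.6]
tcp_rot: [-3.139, -0.0, 1.936]
contact_force: [0.6, -0.4, -1.0]
grip_width: 22.0
```

>>> {"method": "play_rows", "body": {
  "moves": [
    {"linear": [0, 0, -25], "turn": 0, "fingers": -1},
    {"linear": [0, 0, -50], "turn": 0, "fingers": -1},
    {"linear": [0, 0, -65], "turn": 0, "fingers": -1},
    {"linear": [0, 0, -80], "turn": 0, "fingers": -1}
  ]
}}

```text
time: 25.1
tool_pos: [569.0, 149.2, 85.5]
tcp_rot: [-3.142, 0.0, 1.936]
contact_force: [0.2, -0.6, -0.3]
grip_width: 22.0
```

>>> {"method": "play_rows", "body": {
  "moves": [
    {"linear": [0, 0, -12], "turn": 0, "fingers": -1},
    {"linear": [0, 0, -25], "turn": 0, "fingers": -1},
    {"linear": [0, 0, -36], "turn": 0, "fingers": -1},
    {"linear": [0, 0, -36], "turn": 0, "fingers": -1}
  ]
}}

```text
time: 25.5
tool_pos: [568.9, 149.6, 47.9]
tcp_rot: [-3.139, -0.001, 1.937]
contact_force: [0.0, 0.1, -1.0]
grip_width: 21.8
```

>>> {"method": "play_rows", "body": {
  "moves": [
    {"linear": [0, 0, 0], "turn": 0, "fingers": -0.25},
    {"linear": [0, 0, 0], "turn": 0, "fingers": -0.25},
    {"linear": [0, 0, 0], "turn": 0, "fingers": -0.25},
    {"linear": [0, 0, 0], "turn": 0, "fingers": -0.25},
    {"linear": [0, 0, 40], "turn": 0, "fingers": -0.25},
    {"linear": [0, 0, 85], "turn": 0, "fingers": -0.25},
    {"linear": [0, 0, 125], "turn": 0, "fingers": -0.25},
    {"linear": [0, 0, 160], "turn": 0, "fingers": -0.25}
  ]
}}

```text
time: 26.3
tool_pos: [570.2, 150.0, 212.0]
tcp_rot: [3.139, 0.0, 1.937]
contact_force: [1.1, 0.7, 0.2]
grip_width: 34.3
```

>>> {"method": "play_rows", "body": {
  "moves": [
    {"linear": [-30, -11, 0], "turn": 0, "fingers": -0.25},
    {"linear": [-65, -25, 0], "turn": 0, "fingers": -0.25},
    {"linear": [-104, -40, 0], "turn": 0, "fingers": -0.25},
    {"linear": [-110, -42, 0], "turn": 0, "fingers": -0.25},
    {"linear": [-110, -42, 0], "turn": 0, "fingers": -0.25}
  ]
}}

```text
time: 26.8
tool_pos: [459.6, 107.7, 210.2]
tcp_rot: [3.14, 0.0, 1.936]
contact_force: [1.3, -0.6, 0.9]
grip_width: 34.4
```

```bash
python3 - <<'E'
from h import *
o=bot.get_obs(); print(o['tool_pos'],o['tcp_rot'],o['grip_width'],o['contact_force'])
c=cap('top'); tobjs(c)
save(c,'top3.png',(170,140,490,330),2.4)
P=pts(c); hsv=cv2.cvtColor(c['pixels'],cv2.COLOR_RGB2HSV); m=(P[...,2]<75)&(np.hypot(P[...,0]-565,P[...,1]-152)<60)&(cv2.inRange(hsv,(12,110,60),(34,255,255))>0); print(m.sum(),np.nanmax(P[m][:,2]))
E
```

```text
[459.63176543 107.69479914 210.15814408] [3.14002884e+00 3.35057155e-04 1.93648986e+00] 34.37586947801201 [ 1.32777905 -0.58938505  0.90387964]Traceback (most recent call last):
  File "<stdin>", line 5, in <module>
    res = np.fmax.reduce(a, axis=axis, out=out, **kwargs)
ValueError: zero-size array to reduction operation fmax which has no identity
```

View pics/top3.png

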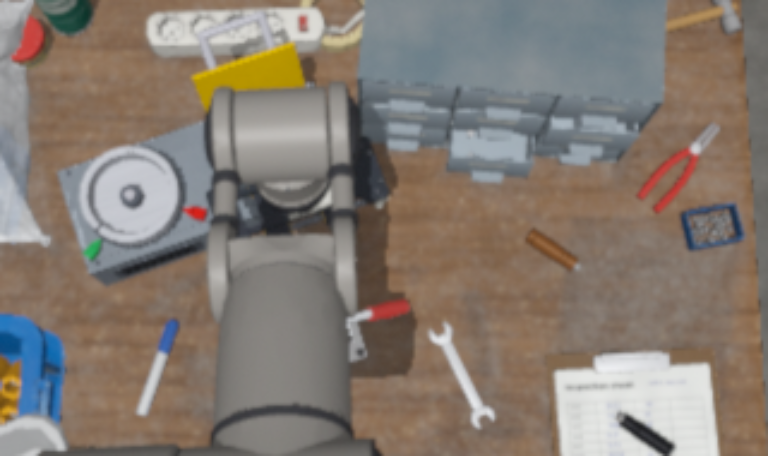

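The bench is clear of gold sleeves. The flap stands open at crop (250,70). I'll turn towards the bar and check the hopper on the way.

>>> {"method": "play_rows", "body": {
  "moves": [
    {"linear": [0, 0, 40], "turn": -0.15, "fingers": -0.5},
    {"linear": [10, 4, 75], "turn": -0.3, "fingers": -0.5},
    {"linear": [40, 16, 78], "turn": -0.45, "fingers": -0.5},
    {"linear": [75, 30, 78], "turn": -0.6, "fingers": -0.5},
    {"linear": [110, 43, 78], "turn": -0.75, "fingers": -0.5},
    {"linear": [145, 57, 78], "turn": -0.9, "fingers": -0.5},
    {"linear": [180, 71, 78], "turn": -1.05, "fingers": -0.5},
    {"linear": [205, 81, 78], "turn": -1.2, "fingers": -0.5}
  ]
}}

```text
time: 27.65
tool_pos: [667.8, 190.3, 285.9]
tcp_rot: [3.141, -0.001, 0.731]
contact_force: [-1.1, 0.0, -0.1]
grip_width: 23.4
```

>>> {"method": "play_rows", "body": {
  "moves": [
    {"linear": [10, 4, 0], "turn": -0.15, "fingers": -0.5},
    {"linear": [20, 8, 0], "turn": -0.3, "fingers": -0.5},
    {"linear": [27, 10.5, 0], "turn": -0.372, "fingers": -0.5},
    {"linear": [27, 10.5, 0], "turn": -0.372, "fingers": -0.5},
    {"linear": [27, 10.5, 0], "turn": -0.372, "fingers": -0.5}
  ]
}}

```text
time: 28.15
tool_pos: [692.4, 199.7, 286.4]
tcp_rot: [-3.141, 0.0, 0.367]
contact_force: [-0.3, -0.2, 0.1]
grip_width: 22.9
```

```bash
python3 - <<'E'
from h import *
o=bot.get_obs(); print(o['tool_pos'],o['tcp_rot'],o['grip_width'])
for n in('wrist','top','scene'):
    c=cap(n); print(n);tobjs(c); P=pts(c)
    if n=='wrist': save(c,'wr9.png')
    hsv=cv2.cvtColor(c['pixels'],cv2.COLOR_RGB2HSV); m=(P[...,2]<75)&(np.hypot(P[...,0]-565,P[...,1]-152)<60)&(cv2.inRange(hsv,(12,110,60),(34,255,255))>0); print(m.sum(),np.percentile(P[m][:,2],[5,50,99]) if m.any() else '')
E
```

```text
[692.44678689 199.7168827  286.41071931] [-3.14148528e+00  3.57076796e-04  3.67443262e-01] 22.87049723134714
wrist
gold [211. 194.] [564. 162.  31.] ((571.9176025390625, 162.52183532714844), (45.52286148071289, 9.22026538848877), 11.282870292663574)
gold [218. 215.] [581. 141.  31.] ((581.8912963867188, 140.21145629882812), (45.659915924072266, 19.5127010345459), 19.22710418701172)
1330 [24.80501457 30.49056996 33.59120267]
top
gold [291. 206.] [582. 137.  31.] ((583.9415893554688, 135.8422393798828), (43.71868896484375, 14.285279273986816), 9.136489868164062)
61 [23.20384763 29.7778936  35.89487956]
scene
0
```

View pics/wr9.png

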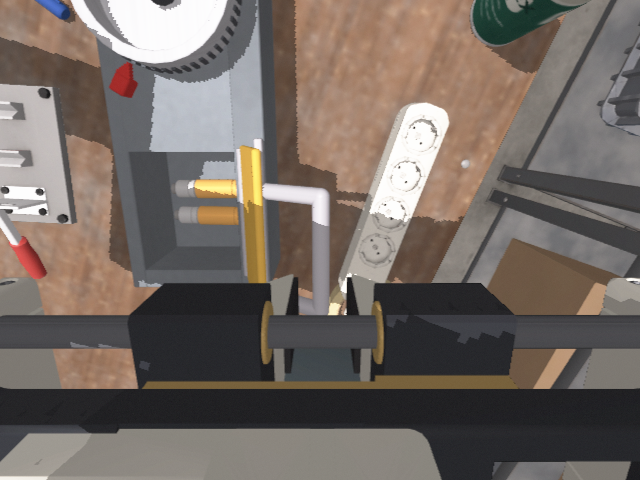

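Both gold sleeves lie flat in the hopper at (205,188) and (208,215). The bar, at column 320, lies between the fingers, so I'll descend and pinch it.

>>> {"method": "play_rows", "body": {
  "moves": [
    {"linear": [-1, 0, -30], "turn": 0, "fingers": -0.5},
    {"linear": [-1, 0, -55], "turn": 0, "fingers": -0.5},
    {"linear": [-1, 0, -74], "turn": 0, "fingers": -0.5},
    {"linear": [-1, 0, -75], "turn": 0, "fingers": -0.5},
    {"linear": [-1, 0, -75], "turn": 0, "fingers": -1},
    {"linear": [-1, 0, -75], "turn": 0, "fingers": -1},
    {"linear": [-1, 0, -75], "turn": 0, "fingers": -1},
    {"linear": [-1, 0, -75], "turn": 0, "fingers": -1}
  ]
}}

```text
time: 29.1
tool_pos: [691.8, 199.5, 214.2]
tcp_rot: [3.141, -0.004, 0.365]
contact_force: [1.4, 0.7, 3.5]
grip_width: 9.8
```

```bash
python3 - <<'E'
from h import *
o=bot.get_obs(); print(o['tool_pos'],o['contact_force'],o['grip_width'])
u=np.array([np.cos(.366),np.sin(.366)])
b=lambda t:np.r_[-149*np.cos(.2368+t)*u,149*np.sin(.2368+t)]
n=40
for k in range(1,n+1):
    t=1.85*(1-k/n); j=(k-1)//8*8; print(k,round(t,3),(b(t)-b(1.85*(1-j/n))).round(1).tolist())
E
```

```text
[691.79127863 199.53430661 214.18256434] [1.37870672 0.74609217 3.53910148] 9.816944169289375
1 1.804 [-5.7, -2.2, 3.3]
2 1.758 [-11.5, -4.4, 6.2]
3 1.711 [-17.4, -6.7, 8.9]
4 1.665 [-23.4, -9.0, 11.3]
5 1.619 [-29.6, -11.3, 13.4]
6 1.573 [-35.8, -13.7, 15.2]
7 1.526 [-42.1, -16.1, 16.7]
8 1.48 [-48.4, -18.6, 17.8]
9 1.434 [-6.4, -2.4, 0.8]
10 1.388 [-12.8, -4.9, 1.4]
11 1.341 [-19.2, -7.4, 1.6]
12 1.295 [-25.7, -9.8, 1.5]
13 1.249 [-32.1, -12.3, 1.0]
14 1.203 [-38.5, -14.7, 0.3]
15 1.156 [-44.8, -17.2, -0.8]
16 1.11 [-51.1, -19.6, -2.1]
17 1.064 [-6.2, -2.4, -1.7]
18 1.018 [-12.4, -4.8, -3.7]
19 0.971 [-18.5, -7.1, -6.0]
20 0.925 [-24.4, -9.4, -8.6]
21 0.879 [-30.3, -11.6, -11.5]
22 0.832 [-36.0, -13.8, -14.6]
23 0.786 [-41.5, -15.9, -18.1]
24 0.74 [-47.0, -18.0, -21.8]
25 0.694 [-5.2, -2.0, -4.0]
26 0.647 [-10.3, -4.0, -8.2]
27 0.601 [-15.2, -5.8, -12.7]
28 0.555 [-19.9, -7.6, -17.4]
29 0.509 [-24.4, -9.3, -22.4]
30 0.463 [-28.6, -11.0, -27.6]
31 0.416 [-32.6, -12.5, -32.9]
32 0.37 [-36.4, -14.0, -38.5]
33 0.324 [-3.5, -1.4, -5.7]
34 0.278 [-6.8, -2.6, -11.7]
35 0.231 [-9.9, -3.8, -17.7]
36 0.185 [-12.6, -4.8, -24.0]
37 0.139 [-15.1, -5.8, -30.3]
38 0.093 [-17.4, -6.7, -36.8]
39 0.046 [-19.3, -7.4, -43.4]
40 0.0 [-21.0, -8.0, -50.0]
```

>>> {"method": "play_rows", "body": {
  "moves": [
    {"linear": [-5.7, -2.2, 3], "turn": 0, "fingers": -1},
    {"linear": [-11.5, -4.4, 6], "turn": 0, "fingers": -1},
    {"linear": [-17.4, -6.7, 9], "turn": 0, "fingers": -1},
    {"linear": [-23.4, -9, 11], "turn": 0, "fingers": -1},
    {"linear": [-29.6, -11.3, 13], "turn": 0, "fingers": -1},
    {"linear": [-35.8, -13.7, 15], "turn": 0, "fingers": -1},
    {"linear": [-42.1, -16.1, 16.5], "turn": 0, "fingers": -1},
    {"linear": [-48.4, -18.6, 17.5], "turn": 0, "fingers": -1}
  ]
}}

```text
time: 29.9
tool_pos: [642.1, 180.5, 230.7]
tcp_rot: [3.141, -0.001, 0.365]
contact_force: [2.4, 0.7, 6.2]
grip_width: 9.9
```

>>> {"method": "play_rows", "body": {
  "moves": [
    {"linear": [-6.4, -2.4, 0.8], "turn": 0, "fingers": -1},
    {"linear": [-12.8, -4.9, 1.4], "turn": 0, "fingers": -1},
    {"linear": [-19.2, -7.4, 1.6], "turn": 0, "fingers": -1},
    {"linear": [-25.7, -9.8, 1.5], "turn": 0, "fingers": -1},
    {"linear": [-32.1, -12.3, 1], "turn": 0, "fingers": -1},
    {"linear": [-38.5, -14.7, 0.3], "turn": 0, "fingers": -1},
    {"linear": [-44.8, -17.2, -0.8], "turn": 0, "fingers": -1},
    {"linear": [-51.1, -19.6, -2], "turn": 0, "fingers": -1}
  ]
}}

```text
time: 30.7
tool_pos: [590.7, 160.9, 227.3]
tcp_rot: [-3.141, 0.001, 0.365]
contact_force: [0.4, -0.3, -0.8]
grip_width: 9.7
```

>>> {"method": "play_rows", "body": {
  "moves": [
    {"linear": [-6.2, -2.4, -1.7], "turn": 0, "fingers": -1},
    {"linear": [-12.4, -4.8, -3.7], "turn": 0, "fingers": -1},
    {"linear": [-18.5, -7.1, -6], "turn": 0, "fingers": -1},
    {"linear": [-24.4, -9.4, -8.6], "turn": 0, "fingers": -1},
    {"linear": [-30.3, -11.6, -11.5], "turn": 0, "fingers": -1},
    {"linear": [-36, -13.8, -14.6], "turn": 0, "fingers": -1},
    {"linear": [-41.5, -15.9, -18], "turn": 0, "fingers": -1},
    {"linear": [-47, -18, -21.8], "turn": 0, "fingers": -1}
  ]
}}

```text
time: 31.5
tool_pos: [543.9, 143.3, 205.6]
tcp_rot: [-3.141, 0.0, 0.365]
contact_force: [-0.4, 1.5, -1.2]
grip_width: 9.8
```

>>> {"method": "play_rows", "body": {
  "moves": [
    {"linear": [-5.2, -2, -4], "turn": 0, "fingers": -1},
    {"linear": [-10.3, -4, -8.2], "turn": 0, "fingers": -1},
    {"linear": [-15.2, -5.8, -12.7], "turn": 0, "fingers": -1},
    {"linear": [-19.9, -7.6, -17.4], "turn": 0, "fingers": -1},
    {"linear": [-24.4, -9.3, -22.4], "turn": 0, "fingers": -1},
    {"linear": [-28.6, -11, -27.6], "turn": 0, "fingers": -1},
    {"linear": [-32.6, -12.5, -33], "turn": 0, "fingers": -1},
    {"linear": [-36.4, -14, -38.5], "turn": 0, "fingers": -1}
  ]
}}

```text
time: 32.3
tool_pos: [507.5, 129.2, 167.0]
tcp_rot: [-3.141, 0.0, 0.365]
contact_force: [-2.6, 4.9, -1.0]
grip_width: 10.1
```

>>> {"method": "play_rows", "body": {
  "moves": [
    {"linear": [-3.5, -1.4, -5.7], "turn": 0, "fingers": -1},
    {"linear": [-6.8, -2.6, -11.7], "turn": 0, "fingers": -1},
    {"linear": [-9.9, -3.8, -17.7], "turn": 0, "fingers": -1},
    {"linear": [-12.6, -4.8, -24], "turn": 0, "fingers": -1},
    {"linear": [-15, -5.8, -30], "turn": 0, "fingers": -1},
    {"linear": [-16.5, -6.3, -34], "turn": 0, "fingers": -1},
    {"linear": [-17.5, -6.7, -37], "turn": 0, "fingers": -1},
    {"linear": [-18.5, -7, -40], "turn": 0, "fingers": -1}
  ]
}}

```text
time: 33.1
tool_pos: [489.3, 122.1, 127.1]
tcp_rot: [-3.141, 0.0, 0.365]
contact_force: [-0.4, 4.8, -2.1]
grip_width: 9.9
```

>>> {"method": "play_rows", "body": {
  "moves": [
    {"linear": [-0.7, -0.3, -2], "turn": 0, "fingers": -1},
    {"linear": [-1.2, -0.5, -4], "turn": 0, "fingers": -1},
    {"linear": [-1.7, -0.7, -6], "turn": 0, "fingers": -1},
    {"linear": [-2, -0.8, -8], "turn": 0, "fingers": -1},
    {"linear": [-2.3, -0.9, -10], "turn": 0, "fingers": -1},
    {"linear": [-2.5, -1, -11], "turn": 0, "fingers": -1},
    {"linear": [-2.5, -1, -11], "turn": 0, "fingers": -1}
  ]
}}

```text
time: 33.8
tool_pos: [486.7, 121.1, 116.4]
tcp_rot: [-3.142, 0.001, 0.365]
contact_force: [-3.5, 4.3, 0.8]
grip_width: 10.0
```

```bash
python3 - <<'E'
from h import *
o=bot.get_obs(); print(o['tool_pos'],o['contact_force'],o['grip_width'])
c=cap('wrist'); P=pts(c)
for m in blobs(c,(18,150,60),(32,255,255),300):
    q=P[m]; print(m.sum(),np.nanmean(q,0),np.nanpercentile(q[:,2],[2,50,98]))
E
```

```text
[486.69698349 121.07379335 116.39755034] [-3.48788321  4.25073394  0.77308264] 9.989407445827128
1826 [561.37771231 214.12513962 100.97019313] [ 98.68702107 101.05147938 102.78361723]
1860 [607.09865869 168.31781029 101.63462659] [100.39319405 101.62571898 102.8640543 ]
2124 [517.59333655 144.93911243 100.40038891] [ 99.00994654 100.4165933  101.67061994]
2917 [613.51640338 112.67402405 101.46882591] [100.25746712 101.47597541 102.72797682]
```

The flap surface is at z≈101, the same as when it was shut at the start. I'll press lightly to confirm, then release.

>>> {"method": "play_rows", "body": {
  "moves": [
    {"linear": [0, 0, -2], "turn": 0, "fingers": -1},
    {"linear": [0, 0, -4], "turn": 0, "fingers": -1},
    {"linear": [0, 0, -4], "turn": 0, "fingers": -1}
  ]
}}

```text
time: 34.15
tool_pos: [486.0, 120.8, 112.6]
tcp_rot: [-3.142, 0.002, 0.365]
contact_force: [-6.7, 2.1, 7.2]
grip_width: 10.0
```

>>> {"method": "play_rows", "body": {
  "moves": [
    {"linear": [0, 0, 2], "turn": 0, "fingers": -0.8},
    {"linear": [0, 0, 2], "turn": 0, "fingers": -0.6},
    {"linear": [0, 0, 2], "turn": 0, "fingers": -0.4},
    {"linear": [0, 0, 2], "turn": 0, "fingers": -0.2},
    {"linear": [0, 0, 2], "turn": 0, "fingers": -0.2},
    {"linear": [0, 0, 30], "turn": 0, "fingers": -0.2},
    {"linear": [0, 0, 75], "turn": 0, "fingers": -0.2},
    {"linear": [0, 0, 120], "turn": 0, "fingers": -0.2}
  ]
}}

```text
time: 34.95
tool_pos: [486.7, 120.9, 233.4]
tcp_rot: [-3.141, 0.002, 0.365]
contact_force: [0.7, 0.4, 0.3]
grip_width: 36.8
```

```bash
python3 - <<'E'
from h import *
o=bot.get_obs(); print(o['tool_pos'],o['tcp_rot'],o['contact_force'],o['grip_width'])
c=cap('wrist'); P=pts(c)
for m in blobs(c,(18,150,60),(32,255,255),300):
    q=P[m]; print(m.sum(),np.nanmean(q,0),np.nanpercentile(q[:,2],[2,50,98]))
z=P[...,2]; d=P[...,:2]-np.array([533.6,246.7]); cs,sn=np.cos(.366),np.sin(.366)
x=d[...,0]*cs+d[...,1]*sn; y=-d[...,0]*sn+d[...,1]*cs
m=(z>126)&(z<146)&(x<-70)&(x>-110)&(y<-55)&(y>-145)
print(m.sum(),np.median(x[m]),z[m].max(), z[m].mean())
tips(c);mark(c)
E
```

```text
[486.67024601 120.88631687 233.42752824] [-3.14147585e+00  1.59575903e-03  3.64823659e-01] [0.69663599 0.44833686 0.31955537] 36.81743880317453
363 [543.21602716 210.92544676 100.55631079] [ 98.60230915 100.50472582 102.52596578]
1644 [526.37926505 122.76359112 100.50969237] [ 99.05518417 100.51616965 101.88703613]
1431 [610.37476044 139.34449008 101.69570097] [100.07810718 101.57254498 103.00268169]
1934 -89.53262717441768 139.24124124291808 135.1969995457512
red blob ang -101.1 tip ang -98.7 60.96275385642018
darkest [209.5 197.  209.  210.  197.5 196.5 208.5 210.5] [90. 91. 91. 91. 91. 91. 91. 92.] 226.82861
```

The bar is at its original shut height (139.2 against 139.3 mm), so the flap is fully shut. Now the final pulley turn.

>>> {"method": "play_rows", "body": {
  "moves": [
    {"linear": [-2, 30, 0], "turn": -0.15, "fingers": -0.35},
    {"linear": [-4, 62, 0], "turn": -0.3, "fingers": -0.35},
    {"linear": [-7, 95, 0], "turn": -0.45, "fingers": -0.35},
    {"linear": [-10, 128, 0], "turn": -0.6, "fingers": -0.35},
    {"linear": [-13, 160, 0], "turn": -0.75, "fingers": -0.35},
    {"linear": [-16, 192, 0], "turn": -0.9, "fingers": -0.35},
    {"linear": [-18, 224, 0], "turn": -1.05, "fingers": -0.35},
    {"linear": [-20, 255, 0], "turn": -1.2, "fingers": -0.35}
  ]
}}

```text
time: 35.8
tool_pos: [467.0, 377.4, 232.1]
tcp_rot: [3.142, -0.0, -0.841]
contact_force: [0.0, -0.0, -0.3]
grip_width: 30.1
```

>>> {"method": "play_rows", "body": {
  "moves": [
    {"linear": [0, 0, -25], "turn": -0.073, "fingers": -0.35},
    {"linear": [0, 0, -50], "turn": -0.073, "fingers": -0.35},
    {"linear": [0, 0, -50], "turn": -0.073, "fingers": -0.35},
    {"linear": [0, 0, -50], "turn": -0.073, "fingers": -0.35}
  ]
}}

```text
time: 36.2
tool_pos: [467.2, 376.0, 182.6]
tcp_rot: [3.141, -0.0, -0.908]
contact_force: [0.1, -0.1, 0.6]
grip_width: 29.9
```

```bash
python3 - <<'E'
from h import *
o=bot.get_obs(); print(o['tool_pos'],o['tcp_rot'],o['grip_width'])
a0=np.radians(128);r=57;T=np.radians(115.5)
b=lambda t:np.array([np.cos(a0+t),np.sin(a0+t)])*r
for k in range(1,19):
    j=(k-1)//6*6; print(k,(b(k*T/18)-b(j*T/18)).round(1),round((k-j)*T/18,4))
E
```

```text
[467.21997925 376.02126871 182.57528537] [ 3.14100496e+00 -1.97736537e-04 -9.07930167e-01] 29.91010643580035
1 [-4.8 -4.2] 0.112
2 [-9.1 -8.9] 0.224
3 [-12.8 -14.1] 0.336
4 [-16.  -19.6] 0.448
5 [-18.5 -25.5] 0.56
6 [-20.3 -31.6] 0.672
7 [-1.1 -6.3] 0.112
8 [ -1.6 -12.6] 0.224
9 [ -1.3 -19. ] 0.336
10 [ -0.3 -25.3] 0.448
11 [  1.4 -31.5] 0.56
12 [  3.8 -37.4] 0.672
13 [ 3.  -5.6] 0.112
14 [  6.6 -10.9] 0.224
15 [ 10.8 -15.7] 0.336
16 [ 15.5 -20. ] 0.448
17 [ 20.7 -23.8] 0.56
18 [ 26.2 -26.9] 0.672
```

>>> {"method": "play_rows", "body": {
  "moves": [
    {"linear": [-0.5, 0, -30], "turn": 0, "fingers": -0.35},
    {"linear": [-0.5, 0, -52], "turn": 0, "fingers": -0.35},
    {"linear": [-0.5, 0, -60], "turn": 0, "fingers": -0.35},
    {"linear": [-0.5, 0, -60], "turn": 0, "fingers": -1},
    {"linear": [-0.5, 0, -60], "turn": 0, "fingers": -1},
    {"linear": [-0.5, 0, -60], "turn": 0, "fingers": -1},
    {"linear": [-0.5, 0, -60], "turn": 0, "fingers": -1},
    {"linear": [-0.5, 0, -60], "turn": 0, "fingers": -1}
  ]
}}

```text
time: 37.0
tool_pos: [468.6, 376.2, 124.3]
tcp_rot: [-3.137, -0.002, -0.908]
contact_force: [5.4, -2.3, 1.3]
grip_width: 11.2
```

>>> {"method": "play_rows", "body": {
  "moves": [
    {"linear": [-4.8, -4.2, 0], "turn": 0.112, "fingers": -1},
    {"linear": [-9.1, -8.9, 0], "turn": 0.224, "fingers": -1},
    {"linear": [-12.8, -14.1, 0], "turn": 0.336, "fingers": -1},
    {"linear": [-16, -19.6, 0], "turn": 0.448, "fingers": -1},
    {"linear": [-18.5, -25.5, 0], "turn": 0.56, "fingers": -1},
    {"linear": [-20.3, -31.6, 0], "turn": 0.672, "fingers": -1}
  ]
}}

```text
time: 37.6
tool_pos: [448.1, 345.5, 124.3]
tcp_rot: [-3.137, -0.005, -0.231]
contact_force: [5.2, 2.4, -1.3]
grip_width: 11.4
```

>>> {"method": "play_rows", "body": {
  "moves": [
    {"linear": [-1.1, -6.3, 0], "turn": 0.112, "fingers": -1},
    {"linear": [-1.6, -12.6, 0], "turn": 0.224, "fingers": -1},
    {"linear": [-1.3, -19, 0], "turn": 0.336, "fingers": -1},
    {"linear": [-0.3, -25.3, 0], "turn": 0.448, "fingers": -1},
    {"linear": [1.4, -31.5, 0], "turn": 0.56, "fingers": -1},
    {"linear": [3.8, -37.4, 0], "turn": 0.672, "fingers": -1}
  ]
}}

```text
time: 38.2
tool_pos: [451.1, 308.4, 124.3]
tcp_rot: [-3.14, -0.005, 0.441]
contact_force: [0.7, 3.4, 1.6]
grip_width: 11.4
```

>>> {"method": "play_rows", "body": {
  "moves": [
    {"linear": [3, -5.6, 0], "turn": 0.112, "fingers": -1},
    {"linear": [6.6, -10.9, 0], "turn": 0.224, "fingers": -1},
    {"linear": [10.8, -15.7, 0], "turn": 0.336, "fingers": -1},
    {"linear": [15.5, -20, 0], "turn": 0.448, "fingers": -1},
    {"linear": [20.7, -23.8, 0], "turn": 0.56, "fingers": -1},
    {"linear": [26.2, -26.9, 0], "turn": 0.672, "fingers": -1},
    {"linear": [26.2, -26.9, 0], "turn": 0.672, "fingers": -1},
    {"linear": [26.2, -26.9, 0], "turn": 0.672, "fingers": -1}
  ]
}}

```text
time: 39.0
tool_pos: [476.8, 281.0, 124.3]
tcp_rot: [3.14, -0.003, 1.106]
contact_force: [-1.8, 1.3, 6.5]
grip_width: 11.3
```

```bash
python3 - <<'E'
from h import *
o=bot.get_obs(); print(o['tool_pos'],o['tcp_rot'],o['contact_force'],o['grip_width'])
E
```

```text
[476.7814941  280.9902263  124.25414844] [ 3.14028860e+00 -2.66509813e-03  1.10567218e+00] [-1.77844955  1.32130936  6.4932496 ] 11.325241432915512
```

>>> {"method": "play_rows", "body": {
  "moves": [
    {"linear": [0, 0, 0], "turn": 0, "fingers": -0.35},
    {"linear": [0, 0, 0], "turn": 0, "fingers": -0.35},
    {"linear": [0, 0, 0], "turn": 0, "fingers": -0.35},
    {"linear": [0, 0, 0], "turn": 0, "fingers": -0.35},
    {"linear": [0, 0, 40], "turn": 0, "fingers": -0.35},
    {"linear": [0, 0, 90], "turn": 0, "fingers": -0.35},
    {"linear": [30, 8, 130], "turn": 0, "fingers": -0.35},
    {"linear": [65, 16, 160], "turn": 0, "fingers": -0.35}
  ]
}}

```text
time: 39.8
tool_pos: [541.5, 296.8, 286.5]
tcp_rot: [3.139, -0.003, 1.108]
contact_force: [1.6, 0.2, 0.5]
grip_width: 29.7
```

>>> {"method": "play_rows", "body": {
  "moves": [
    {"linear": [14, 5, 0], "turn": 0, "fingers": -0.35},
    {"linear": [14, 5, 0], "turn": 0, "fingers": -0.35},
    {"linear": [14, 5, 0], "turn": 0, "fingers": -0.35}
  ]
}}

```text
time: 40.1
tool_pos: [554.5, 301.0, 281.2]
tcp_rot: [-3.14, 0.002, 1.108]
contact_force: [-0.4, 0.4, -0.3]
grip_width: 29.9
```

```bash
python3 - <<'E'
from h import *
o=bot.get_obs(); print(o['tool_pos'],o['tcp_rot'],o['time'])
c=cap('wrist'); tips(c); mark(c); save(c,'wr10.png',(60,0,460,300),2)
E
```

```text
[554.48090394 300.98571308 281.17238731] [-3.13965186e+00  2.03052275e-03  1.10775366e+00] 40.1
green blob ang 143.8 tip ang 143.8 66.95423964060674
red blob ang -101.2 tip ang -102.6 62.43038549152912
darkest [257.5 258.  257.  258.5 256.5 259.  256.  259.5] [ 48.  51.  52.  65.  84. 106. 147. 167.] 225.45378
```

View pics/wr10.png

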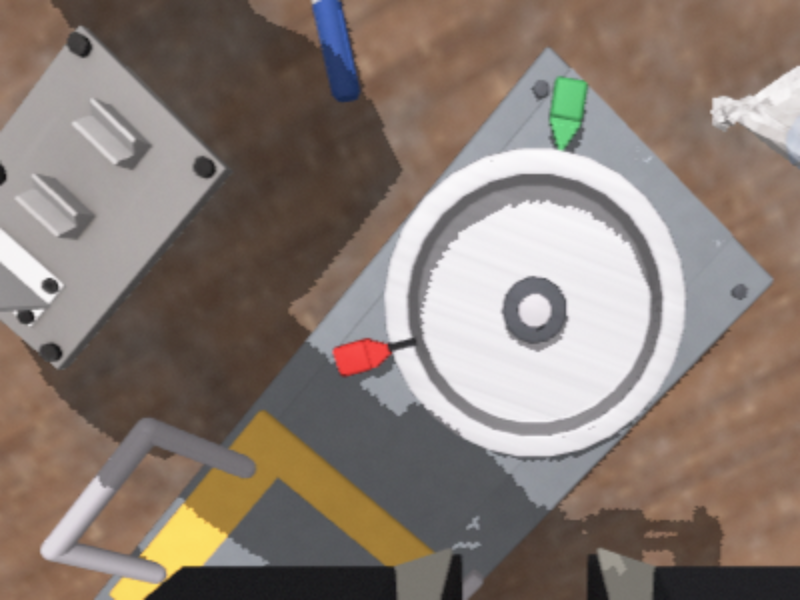

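The mark, at (400,344), faces the red pointer tip at (388,351): 257.7° against about 258.6°, or 0.02 rad. The flap is shut and the robot is clear, so I'll hand in.

```bash
python3 - <<'E'
from h import *
for n in('scene','top'): c=cap(n); tobjs(c)
print('hand in',bot.close_job())
E
```

```text
the job is handed in; nothing more can be done
hand in None
```

The job is done and handed in at about 40 s of robot time, well under the 210 s limit. No verdict came back.

I turned the pulley to the green pointer and leaned the flap back until it stayed open. Both gold sleeves on the bench went into the hopper. I then eased the flap down with the bar held all the way to shut, and turned the pulley to the red pointer.

Last checks:
- **Pulley:** the mark stood about 0.02 rad off the green pointer while loading. It now stands at 257.7°, against about 258.6° for the red pointer, roughly 0.02 rad off.
- **Flap:** the bar is back at its starting height (139.2 mm now, 139.3 mm at the start), so it is fully shut.
- **Sleeves:** both lay flat on the hopper floor, tops at about 31 mm, when I looked before shutting the flap. The final pictures from both fixed cameras show no gold sleeve left on the bench.
- **Forces:** contact force in the readings stayed around 10 N or less.

No check failed or disagreed. I viewed 16 pictures, two over the budget of 14; one of those was wasted after my first move was refused.

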